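Lower the bench magnifier one hole and fold its lens out over the soldering brick

TASK

Set the bench magnifier for work: press in the sprung button on its leaning telescopic boom and collapse the boom by one hole, so that the button springs out again in the next hole, and fold the lens down level against its stop over the soldering brick. Do not knock the rings on the brick or the things lying around, and let go of the magnifier at the end.

Things in the scene. Friction and masses are not known exactly. Their poses are not given: they have to be found in the camera images.
- magnifier: Bench magnifier: heavy grey round foot, 120 mm across, 24 mm high, which does not move, and a telescopic boom that leans 32 degrees from vertical. Origin: centre of the foot's underside. x points level the way the boom leans, y to the left of that, z up. In this frame the boom's axis passes through (-0.030, 0, 0.040) m and runs up along (0.530, 0, 0.848).
- mag_boom (a joint): How far the outer tube is collapsed, in m: 0 at the start, growing as it slides down its axis; next hole at 0.030. The button, standing out, locks it (1 mm play). With the button level with the wall, about 6 N down the axis wedges it under the wall in the first 5 mm; then about 2 N moves the tube, friction holds it where left, and the button snaps into an uncovered hole that passes slowly.
- mag_button (a joint): How far the button is pressed in, in m: 0 standing out 5 mm (locked), 0.005 level with the tube wall, 0.007 under the wall, 0.008 fully in. Spring: 3 N at first, 4.5 N level with the wall. The button sits in the fixed inner tube and does not move along the boom.
- button_dome (a point): Outermost point of the button, a steel dome 12 mm across on the left-hand (+y of the magnifier) wall of the boom. The boom's axis lies 17 mm inward, the opposite wall 29 mm. Squeezing the tube between two finger pads here, across the magnifier's y, presses the button level with the wall. Moves as the button is pressed. Its z axis runs up along the boom, its y is the magnifier's y.
- boom_top (a point): Middle of the top end of the boom's outer tube, on its axis, moving with it: a square aluminium tube, 24 x 24 mm and 130 mm long, over a fixed 19 mm steel tube; a black collar 29 mm wide and 9 mm high ends it at the bottom. This point lies 134 mm above its lower end. z axis up along the boom.
- next_hole (a point): Centre of the mouth of the next hole, in the outer face of the tube's left-hand (+y) wall, 30 mm up the tube from the hole that holds the button at the start; moves with the tube. The 14 mm holes stand 20, 50, 80 and 110 mm above the tube's lower end; the button starts in the one at 50 mm.
- mag_lens (a joint): Fold angle of the lens, in rad: 0 level, against its stop; larger tips the far rim up and back (start 0.6 to 1.0). The friction hinge (about 0.06 N m) leaves the lens where it is put.
- lens_hinge (a point): Axis of the lens hinge at the top of the boom, midway across; the axis is the magnifier's y. The frame turns with the lens: its x axis points from the hinge across the lens, its z axis is square to the lens, up when level.
- lens_rim (a point): Top face of the lens's far rim, 107 mm from the hinge along the lens and 4 mm above its mid-plane. The lens is a round black frame, 90 mm across and 8 mm thick, with its centre 62 mm from the hinge. z axis square to the lens.
- fire_brick_mid (a point): Centre of the scorched soldering brick, 100 x 100 x 16 mm, on a 112 mm square fireclay stand 24 mm high under the lens; they do not move, and the brick's top is about 42 mm above the worktop.
- ring_blank_0_mid (a point): Centre of a plain dark ring blank, 22 mm across and 10 mm high, lying on the brick (not to be knocked).
- steel_block_mid (a point): Centre of a steel bench block, 64 x 64 x 28 mm, on the worktop (bystander).
- setting_tin_mid (a point): Centre of a flat dark blue tin, 63 x 86 x 22 mm, on the worktop (bystander).
- ring_blank_1_mid (a point): Centre of a dark ring blank with a tail, 17 x 31 x 12 mm, lying on the brick (not to be knocked).

How it is judged (in metres and radians):
At the end, for the whole second after the job is handed in: The boom is collapsed by exactly one hole (30 mm, within 2.5 mm) and locked, with the button standing out again (pressed in less than 1.5 mm), and the lens lies level (fold angle under 0.08 rad) (value of joint mag_boom between 0.0275 and 0.0325 m and value of joint mag_button below 0.0015 m and value of joint mag_lens below 0.08 rad); the robot touches nothing.
It fails at once if a ring on the brick is shifted by more than 15 mm (distance of any of ring_blank_0_mid, ring_blank_1_mid from where it was at the start of the episode above 0.015 m).
It fails at once if the bench block or the tin is shifted by more than 20 mm (distance of any of steel_block_mid, setting_tin_mid from where it was at the start of the episode above 0.02 m).
It also fails if it takes over 40 s, if anything falls off the work surface, if the arm or the gripper's body presses on something with over 40 N, if the wrist force passes 120 N, or if a joint passes its speed limit or range.

ROBOT

A 6-joint arm with a two-finger parallel gripper is mounted at the origin on a cart in front of the work surface, level with it; the furniture and walls round the work are solid. World frame = base frame: x ahead of the robot, y to its left, z up, the work surface at z = 0. Lengths are in mm, angles in rad, forces in N, time in s.
With the tool pointing down it reaches from about 275 to 825 mm from the base axis. Payload 5.2 kg.
Tool frame: the origin (TCP) lies on the centre line of the jaws, within the pads' length; the fingertips stand 25 mm ahead of it and the grasp point (between the pads) lies 6 mm ahead of it (robot.tip_extent is the y of the fingertips in the tool frame, in mm); y points along the fingers, z is the direction in which the jaws open and shut, and the axes are right-handed (so a half turn about y gives the same grasp; the last joint's range is limited). The gripper opens to 93 mm and grips with 3 to 60 N. Pads are 15 mm wide; open, the fingers measure 128 mm over their backs; the gripper's body (75 mm by 188 mm) begins 65 mm behind the grasp point.
Start: joints at [0.946, 0.259, 1.535, -0, 1.348, -0.203], TCP at [225.151, 501.809, 243.653] pointing down, gripper open.
Joint ranges: [-3.14, 3.14], [-0.91, 2.08], [0.19, 2.58], [-1.22, 4.36], [0.22, 2.71], [-3.12, 3.12]. Speed limits (rad/s): [2.57, 2.57, 3.14, 3.14, 3.14, 3.14].

INTERFACE

Orientations are given as [roll, pitch, yaw] about the fixed x, y, z axes, in that order (R = Rz(yaw) Ry(pitch) Rx(roll)).
In Python, from bench import robot, eyes gives the robot as it stands.
- The arm moves only by the tool servo_tool, never from a script. Its argument "series" is a list of rows, each a list of 7 numbers: the shift along the tool's x, y, z in cm, then the turn, a rotation vector about the tool's x, y, z in rad, then the gripper command: -1 is fully open, 1 is shut, values between are in proportion. In form: [[dx, dy, dz, rx, ry, rz, gripper], ...]. A call has exactly 8 rows; each row is the pose to reach, as a shift and turn from the pose measured when the call began, along the tool's axes at that moment; what a row does not reach only later rows make up. A row lasts 1/10 s, in which the tool goes at most 50 mm and 8.59 degrees, less where a joint would pass 70% of its speed; a pose out of reach is approached as far as the arm can. A call with a gripper value outside its range is refused whole. The fingers move at their own pace and stop on an object; "squeeze" is the grip in N (left out, the last holds). Time passes only in rows, so rows that repeat a pose let the fingers close, or fill a call up. It gives the time, the measured TCP pose, the force and the opening at its end, in the units of the state.
- robot.get_obs(): the state, without advancing time (a new reading comes with each control period).
- eyes.capture(name): name is "scene" or "top"; returns (picture, depth): 400x640x3 uint8, red, green, blue; 400x640 float32, mm along the optical axis (not along the pixel's ray), 0 where there is no reading.
- eyes.camera_info(name): a dict with "fx", "fy", "cx", "cy" (pixels), "T" (4x4, takes a point from camera to world coordinates). Camera axes: x right, y up, looking along -z (the intrinsics and any distortion apply to the point x, -y, -z); pixel columns grow to the right and rows downward; lengths in mm; the calibration is good to about 2 mm. A picture is of the moment at which its call begins. camera_info takes no time and is no camera call.
- robot.finish_job(): hands the job in, once; it reports no verdict.
The state is a dict: "time_s": time; "joint_positions": joint angles; "dq": joint speeds; "effort": joint torques, N m; "tcp_pos": TCP position; "ee_rot": TCP orientation; "contact_force": force on the tool from outside, world axes, zero at the start; "wrist_torque": the same for the moment, N m; "finger_gap": finger opening in mm.
Only numpy, scipy, OpenCV 4.12 (cv2) and the standard library are available. Lean on these libraries where they do the work, as an engineer would, in place of code of your own. Each camera call takes 0.05 s, during which the arm holds its last target.

## Working session

There is one attempt and no reset: what is moved stays moved. The work goes in short steps, Python scripts to look and compute and a tool call to move; the robot and the scene stay as the last step left them, time stands still between calls to the robot, and variables do not carry over. Pictures are saved under pics/ and viewed, and the job is handed in when it is done.

Besides the shell and the picture viewer there is one more tool, called after ">>>" by a JSON object that holds its "fn" and its "kwargs", one argument or row to a line. servo_tool: Moves the arm, as the interface text tells. Its arguments: {"type":"object","properties":{"series":{"type":"array","items":{"type":"array","items":{"type":"number"}}},"squeeze":{"type":"number"}},"required":["series"]}

```bash
ls; mkdir -p pics; python3 - <<'E'
from bench import robot, eyes
import cv2,numpy as np
print(robot.get_obs(), robot.tip_extent)
for n in ("scene","top"):
    p,d=eyes.capture(n); cv2.imwrite(f"pics/{n}0.png",p[:,:,::-1]); np.save(f"{n}0.npy",d); i=eyes.camera_info(n); print(n,i)
E
```

```text
pics
{'time_s': 0.0, 'joint_positions': array([ 9.46200170e-01,  2.59357303e-01,  1.53604122e+00, -2.14363117e-05,
        1.34796737e+00, -2.02803540e-01]), 'dq': array([-9.81607956e-04,  4.96502316e-05,  7.97827013e-04, -1.16177695e-03,
        7.19849132e-04, -7.82401319e-04]), 'effort': array([-2.28830745e-04, -4.37290299e+01, -2.84008116e+01,  7.19054276e-02,
        4.09627485e-02, -1.43903267e-04]), 'tcp_pos': array([224.87173625, 501.40875204, 242.82675165]), 'ee_rot': array([-1.57253743e+00,  3.36688609e-04, -4.21788155e-01]), 'contact_force': array([-0.68962293, -0.28204085,  0.05313791]), 'wrist_torque': array([0.00228367, 0.0016327 , 0.00699574]), 'finger_gap': 92.9664286741453} 25.0
scene {'fx': 398.35841265273456, 'fy': 398.35841265273456, 'cx': 316.7189667700795, 'cy': 198.108112360978, 'T': array([[ 8.44987628e-01,  3.14355132e-01, -4.32639295e-01,
         9.01758734e+01],
       [-5.34444226e-01,  5.25291095e-01, -6.62146989e-01,
        -6.17964573e+02],
       [ 1.91122652e-02,  7.90727587e-01,  6.11869762e-01,
         8.01172075e+02],
       [ 0.00000000e+00,  0.00000000e+00,  0.00000000e+00,
         1.00000000e+00]])}
top {'fx': 449.88992992129045, 'fy': 449.88992992129045, 'cx': 321.0521198444169, 'cy': 196.14504550819487, 'T': array([[-3.28250434e-02,  9.79471768e-01, -1.98890856e-01,
         3.51361196e+02],
       [-9.99453034e-01, -3.13681584e-02,  1.04723952e-02,
         1.19388712e+02],
       [ 4.01857558e-03,  1.99125827e-01,  9.79965691e-01,
         1.23208111e+03],
       [ 0.00000000e+00,  0.00000000e+00,  0.00000000e+00,
         1.00000000e+00]])}
```

View pics/scene0.png

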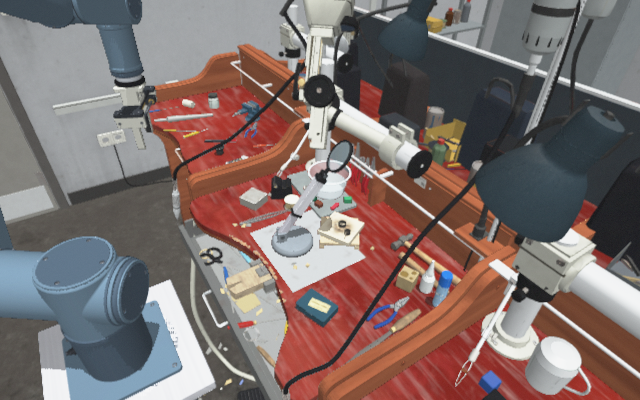

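View pics/top0.png

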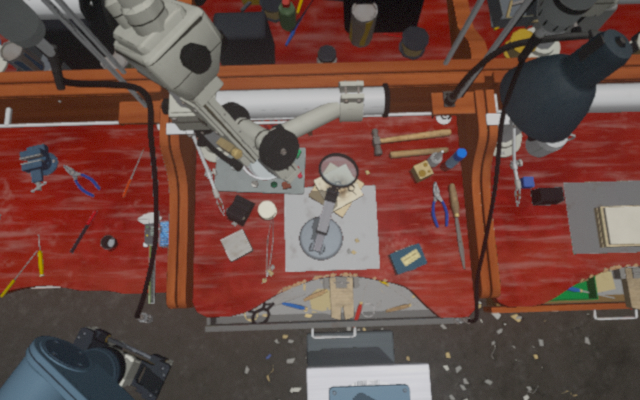

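The scene view has the magnifier foot at about (292,240) and its lens at about (341,155). The top view has the foot at (321,238), the lens at (339,170), the tin at (408,258) and the block at (236,245). A microscope arm hangs around (270,150). I'll zoom in and measure.

```bash
cat > h.py <<'E'
import numpy as np, cv2
from bench import robot, eyes
def pts(name,d):
    i=eyes.camera_info(name); v,u=np.mgrid[0:400,0:640]
    c=np.stack([(u-i['cx'])/i['fx']*d, -(v-i['cy'])/i['fy']*d, -d, np.ones_like(d)],-1)
    P=(c@i['T'].T)[...,:3]; P[d<=0]=np.nan; return P
def proj(name,X):
    i=eyes.camera_info(name); X=np.atleast_2d(X)
    c=(np.c_[X,np.ones(len(X))])@np.linalg.inv(i['T']).T
    return np.c_[i['cx']+i['fx']*c[:,0]/-c[:,2], i['cy']+i['fy']*c[:,1]/c[:,2]]
def crop(p,u0,v0,u1,v1,k,f):
    cv2.imwrite(f,cv2.resize(np.ascontiguousarray(p[v0:v1,u0:u1,::-1]),None,fx=k,fy=k,interpolation=cv2.INTER_CUBIC))
E
python3 - <<'E'
from h import *
p=cv2.imread('pics/scene0.png')[:,:,::-1]; crop(p,240,130,400,270,5,'pics/s1.png')
q=cv2.imread('pics/top0.png')[:,:,::-1]; crop(q,220,130,400,280,4,'pics/t1.png')
P=pts('scene',np.load('scene0.npy'));T=pts('top',np.load('top0.npy'))
np.set_printoptions(precision=0,suppress=True)
# foot top points
for n,A in(('s',P),('t',T)):
    m=(A[...,2]>20)&(A[...,2]<28)&(A[...,0]>200)&(A[...,0]<420)&(abs(A[...,1]-120)<100)
    from collections import Counter
    B=A[m]; print(n,len(B),np.median(B,0),B.min(0),B.max(0))
for (u,v) in [(321,238),(408,258),(236,245),(339,170),(337,193),(280,150),(345,100),(230,120)]: print('t',u,v,T[v,u])
for (u,v) in [(292,240),(341,155),(316,305),(254,198),(346,228),(324,93),(420,165)]: print('s',u,v,P[v,u])
E
```

```text
return _methods._mean(a, axis=axis, dtype=dtype,
  ret = um.true_divide(
Traceback (most recent call last):
ValueError: zero-size array to reduction operation minimum which has no identity
```

View pics/s1.png

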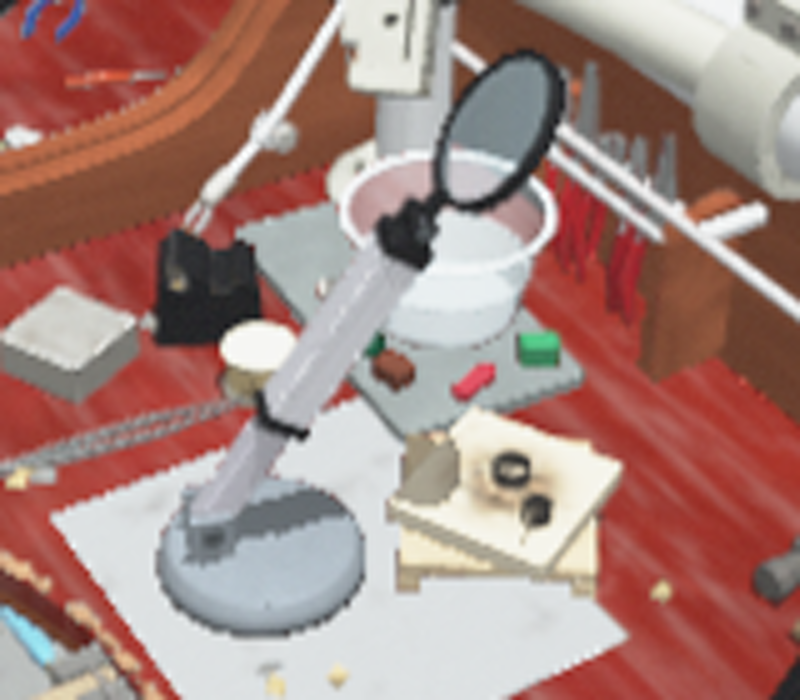

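View pics/t1.png

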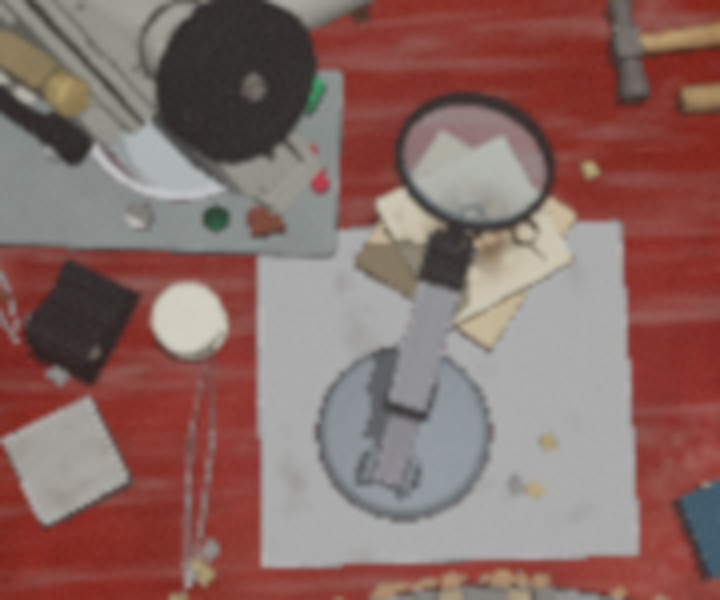

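The crops show the boom leaning up and to the right, with its collar at crop (280,415), the hinge at (405,235), and rings at (510,468) and (536,510) on the brick. The button is hidden on the far side.

```bash
python3 - <<'E'
from h import *
np.set_printoptions(precision=0,suppress=True)
P=pts('scene',np.load('scene0.npy'));T=pts('top',np.load('top0.npy'))
for (u,v) in [(321,238),(408,258),(236,245),(339,170),(337,193),(280,150),(345,100),(230,120),(360,260)]: print('t',u,v,T[v,u])
for (u,v) in [(292,240),(341,155),(316,305),(254,198),(346,228),(324,93),(420,165)]: print('s',u,v,P[v,u])
E
```

```text
t 321 238 [474. 111.  95.]
t 408 258 [ 421. -120.   22.]
t 236 245 [470. 338.  29.]
t 339 170 [601.  68. 283.]
t 337 193 [560.  72. 234.]
t 280 150 [609. 185. 415.]
t 345 100 [746.  51. 323.]
t 230 120 [658. 274. 449.]
t 360 260 [421.   7.   4.]
s 292 240 [476.  94.  27.]
s 341 155 [602.  60. 283.]
s 316 305 [ 418. -125.   23.]
s 254 198 [467. 321.  28.]
s 346 228 [625.  45.  41.]
s 324 93 [618. 169. 400.]
s 420 165 [765. -53. 262.]
```

```bash
python3 - <<'E'
from h import *
from scipy.optimize import least_squares
np.set_printoptions(precision=1,suppress=True)
P=pts('scene',np.load('scene0.npy'));T=pts('top',np.load('top0.npy'))
cam={'s':P,'t':T}
for n,A in cam.items():
    m=(A[...,2]>18)&(A[...,2]<30)&(A[...,0]>360)&(A[...,0]<560)&(abs(A[...,1]-105)<90)
    m=cv2.morphologyEx(m.astype(np.uint8),cv2.MORPH_OPEN,np.ones((3,3)))
    nl,lab,st,c=cv2.connectedComponentsWithStats(m); k=1+st[1:,4].argmax()
    pl=A[lab==k]; (cx,cy),r=cv2.minEnclosingCircle(pl[:,:2].astype(np.float32)); print(n,'foot',len(pl),cx,cy,r,np.median(pl[:,2]))
    # boom region
    m=(A[...,2]>60)&(A[...,2]<215)&(A[...,0]>400)&(A[...,0]<600)&(abs(A[...,1]-95)<60)
    m=cv2.morphologyEx(m.astype(np.uint8),cv2.MORPH_ERODE,np.ones((2,2)))
    B=A[m>0]; c=np.median(B,0); U,S,V=np.linalg.svd(B-c,full_matrices=False); r=np.linalg.norm(np.cross(B-c,V[0]),axis=1); B=B[r<30];c=B.mean(0);U,S,V=np.linalg.svd(B-c,full_matrices=False); print('boom',len(B),c,V[0]*np.sign(V[0][2]), np.arctan2(V[0][1],V[0][0])) 
    m=(A[...,2]>34)&(A[...,2]<60)&(A[...,0]>520)&(A[...,0]<740)&(abs(A[...,1]-50)<110)
    B=A[m]; print('brick',len(B),B.min(0),B.max(0),np.median(B,0))
    # overhang
    m=(A[...,2]>180)&(A[...,0]>350)&(A[...,0]<720)&(abs(A[...,1]-50)<300)
    print('over',A[m].min(0))
def near(A): 
    for x in range(420,760,40):
        row=[]
        for y in range(-180,360,40):
            m=(A[...,0]>=x)&(A[...,0]<x+40)&(A[...,1]>=y)&(A[...,1]<y+40)
            z=A[...,2][m]; row.append(np.nan if len(z)==0 else z.max())
        print(x,np.array(row).round(0))
near(T);print();near(P)
E
```

```text
s foot 655 482.7840881347656 106.1825942993164 56.55267333984375 23.214906666313595
boom 589 [509.5  91.  143.3] [ 0.5 -0.2  0.8] 2.7868168032546485
brick 885 [548.3 -10.6  34.3] [681.1 121.4  54.7] [610.   52.3  41. ]
over [ 521.3 -249.9  180.2]
t foot 879 482.9048156738281 110.36590576171875 57.061492919921875 24.051493068624495
boom 378 [502.8 101.8 144.9] [ 0.5 -0.2  0.9] 2.8158729423213944
brick 593 [551.4  -7.1  34.2] [723.8 158.   56.3] [599.5  48.7  42.8]
over [ 518.5 -250.   180.3]
420 [28. 28. 28. 11.  8. 18. 29. 74. 49.  8. 11. 27. 34. 36.]
460 [  8.  10.   8.   6.  11.  27. 150. 141.  30.   8.  12.  32.  34.  35.]
500 [  7.   6.   7.   9.   8.  29. 221. 199.  28.   7.  31.   8.  66.  52.]
540 [  7.  12.   7.  11.  40. 274. 260. 207.   8. 413.  39.  60.  68.  66.]
580 [  6.   8.   7.   9.  55. 312. 310. 293. 414. 442. 428. 409. 402.  69.]
620 [ 50.   7.   7.   7.  44. 315. 315. 298. 435. 441. 426. 479. 590. 592.]
660 [ 47.   6.   5.   9.   7.  nan  nan 315. 329. 384. 386. 639. 635. 637.]
700 [ 23.  24.  26. 293. 297. 300. 305. 317. 323. 277. 588. 635. 658. 672.]
740 [ 28.  25.  25. 304. 330. 329. 312. 297. 298. 296. 297. 634. 671. 684.]

420 [24. 26. 24.  5.  5. 21. 48. 67. 50.  4.  7. 28. 30. 31.]
460 [ 20.   3.   4.   4.   5.  25. 144. 142.   3.   4.   9.  28.  32.  31.]
500 [  3.   3.   4.   5.   4.  26. 211. 197.  23.   3.   7.   2.  61.  25.]
540 [  3.   3.   4.   4.  42. 270. 251. 212. 379. 404.  34.  55.  65.  63.]
580 [  3.   4.   3.   4.  53. 311. 299. 290. 415. 438. 397. 405. 398.  70.]
620 [ 44.   4.   4.   3.  42. 312. 312.  44. 433. 439. 427. 482. 580.  93.]
660 [ 43.   2.   3.   4.   2.  44.  44. 314. 331. 335. 334. 584. 583. 571.]
700 [ 20.  21.  23. 284. 297. 297. 301. 315. 317.  91. 584. 586. 505.  nan]
740 [ 21.  19.  24. 300. 326. 325. 320. 293. 293. 292. 578. 584. 507. 389.]
```

```bash
cat > fit.py <<'E'
from h import *
from scipy.optimize import least_squares
D=np.array([.530,0,.848]); D/=np.linalg.norm(D); N=np.array([D[2],0,-D[0]])
def box(a,h): # sdf
    q=np.abs(a)-h; return np.linalg.norm(np.maximum(q,0),axis=1)+np.minimum(q.max(1),0)
def cyl(r,z,R,h):
    q=np.c_[r-R,np.abs(z)-h]; return np.linalg.norm(np.maximum(q,0),axis=1)+np.minimum(q.max(1),0)
def sdfs(p,X):
    x,y,yaw,s,la,hx,hz,dz=p
    c,n=np.cos(yaw),np.sin(yaw); Y=X-[x,y,dz]
    L=np.c_[c*Y[:,0]+n*Y[:,1],-n*Y[:,0]+c*Y[:,1],Y[:,2]]
    foot=cyl(np.hypot(L[:,0],L[:,1]),L[:,2]-12,60,12)
    B=L-[-30,0,40]; b=np.c_[B@N,B[:,1],B@D]
    inner=box(b-[0,0,100],[9.5,9.5,100]); outer=box(b-[0,0,s+65],[12,12,65]); col=box(b-[0,0,s+4.5],[14.5,14.5,4.5])
    H=L-[hx,0,hz]; e=np.array([np.cos(la),0,np.sin(la)]); f=np.array([-np.sin(la),0,np.cos(la)])
    h=np.c_[H@e-62,H[:,1],H@f]
    lens=cyl(np.hypot(h[:,0],h[:,1]),h[:,2],45,4)
    return np.c_[foot,inner,outer,col,lens]
def fit(A,p0,free=None):
    X=A.reshape(-1,3); X=X[np.isfinite(X).all(1)]
    for k in range(4):
        S=sdfs(p0,X); m=(S.min(1)<[20,12,8,8][k])&(X[:,2]>9)
        Q=X[m]; r=least_squares(lambda p:np.abs(sdfs(p,Q)).min(1),p0,loss='soft_l1',f_scale=1.5,x_scale=[1,1,.02,1,.02,1,1,1]); p0=r.x
    return p0,np.median(np.abs(r.fun)),len(Q)
if __name__=='__main__':
    np.set_printoptions(precision=2,suppress=True)
    P=pts('scene',np.load('scene0.npy'));T=pts('top',np.load('top0.npy'))
    p0=[482,107,-.33,80,.8,88,240,0]
    for A in (P,T,np.r_[P,T]):
        p,e,n=fit(A,p0); print(p,e,n)
E
python3 fit.py
```

```text
[482.74 110.15  -0.35  95.65   0.77  78.86 232.52  -0.83] 1.2433156008647863 2363
[482.08 111.72  -0.35  95.71   0.79  82.01 232.18   0.29] 1.6774039713254396 2941
[481.94 110.39  -0.34  95.8    0.78  80.8  233.26  -0.24] 1.5388021154732527 5303
```

```bash
cat > geo.py <<'E'
from h import *
from scipy.spatial.transform import Rotation as Ro
F=np.array([482.2,110.8,0.]); YAW=-.345; SLOW=95.7
Rz=Ro.from_euler('z',YAW).as_matrix()
def W(l): return F+Rz@np.array(l,float)
def axis(s,n=0,y=0): # s along boom, n along N (fwd/down), y left
    D=np.array([.530,0,.848]);N=np.array([.848,0,-.530]); return W(np.array([-30,0,40])+s*D+n*N+[0,y,0])
def rot(dep,sgn=1): # tool y = local fwd, depressed dep rad; z = sgn*mag y
    y=Rz@np.array([np.cos(dep),0,-np.sin(dep)]); z=sgn*Rz@np.array([0,1.,0]); return np.c_[np.cross(y,z),y,z]
def delta(o,pos,R):
    R0=Ro.from_euler('xyz',o['ee_rot']).as_matrix()
    return R0.T@(np.array(pos)-o['tcp_pos'])/10, Ro.from_matrix(R0.T@R).as_rotvec()
E
python3 - <<'E'
from geo import *
np.set_printoptions(precision=3,suppress=True)
o=robot.get_obs(); R0=Ro.from_euler('xyz',o['ee_rot']).as_matrix(); print(R0)
P=pts('scene',np.load('scene0.npy'));T=pts('top',np.load('top0.npy'))
print('button',axis(145.7,0,17),'axis',axis(145.7))
for s in (1,-1):
  for dep in (.56,.8): print(s,dep,delta(o,axis(145.7,-130)-6*rot(dep)[:,1],rot(dep,s)))
for n,A in(('s',P),('t',T)):
  m=(A[...,2]>200)&(A[...,0]>480)&(A[...,0]<700)&(A[...,1]>100)&(A[...,1]<260)
  Q=A[m]
  for y in range(100,260,20):
    q=Q[(Q[:,1]>=y)&(Q[:,1]<y+20)]; 
    if len(q): i=q[:,2].argmin(); print(n,y,q[i],'xmin',q[q[:,0].argmin()])
# heights along path
print('path')
for A in (T,P):
  for x in range(200,480,40):
    print(x,[ (lambda z: -1 if len(z)==0 else round(float(z.max())))(A[...,2][(A[...,0]>=x)&(A[...,0]<x+40)&(A[...,1]>=y)&(A[...,1]<y+40)]) for y in range(0,640,40)])
E
```

```text
[[ 0.912 -0.001  0.409]
 [-0.409 -0.001  0.912]
 [-0.    -1.    -0.002]]
button [532.388 110.828 163.554] axis [526.639  94.83  163.554]
1 0.56 (array([ 32.68 ,   0.755, -25.624]), array([ 0.04 , -0.069, -1.011]))
1 0.8 (array([ 32.77 ,   0.644, -25.618]), array([ 0.031, -0.072, -0.771]))
-1 0.56 (array([ 32.68 ,   0.755, -25.624]), array([1.489, 2.69 , 0.059]))
-1 0.8 (array([ 32.77 ,   0.644, -25.618]), array([1.155, 2.845, 0.047]))
s 100 [544.693 102.349 204.955] xmin [544.693 102.349 204.955]
s 120 [695.89  122.857 276.511] xmin [681.211 137.547 300.718]
s 140 [607.545 158.575 247.5  ] xmin [598.3   159.571 376.591]
s 160 [612.724 176.278 236.871] xmin [579.525 175.048 256.808]
s 180 [651.371 199.078 223.434] xmin [575.327 194.073 392.288]
s 200 [621.334 210.104 216.95 ] xmin [576.013 200.11  395.175]
s 220 [670.478 221.121 278.132] xmin [605.302 239.056 354.886]
s 240 [693.403 248.124 319.733] xmin [594.052 251.465 358.27 ]
t 100 [541.112 102.173 204.379] xmin [541.112 102.173 204.379]
t 120 [692.19  122.171 288.674] xmin [681.573 139.924 294.104]
t 140 [602.051 158.884 254.283]
[... 643 characters left out ...]
100, 86, 8]
360 [12, 15, 12, 10, 8, 10, 10, 7, 6, 6, 6, 66, 65, 117, 9, 8]
400 [9, 21, 54, 28, 8, 8, 12, 7, 35, 7, 6, 66, 134, 136, 7, 7]
440 [9, 30, 121, 96, 25, 8, 12, 33, 35, 36, 7, 66, 157, 140, 17, 7]
200 [-85, -84, -85, -85, -799, -115, -790, -130, -109, 615, 606, 544, 403, 237, -792, -791]
240 [-2, -3, -3, -74, -72, -73, -75, -74, -72, -72, 601, 595, 534, 346, 345, -62]
280 [-2, -1, -3, -111, -107, -107, 0, 2, 4, 2, 2, 589, 586, 345, 346, -2]
320 [-1, 3, -1, -758, 5, 5, 2, 3, 3, 4, 3, 60, 63, 93, 76, 0]
360 [9, 13, 6, 7, 5, 3, 8, 3, 2, 2, 2, 62, 62, 112, 1, 3]
400 [5, 23, 49, 23, 5, 4, 7, 3, 31, 4, 2, 62, 132, 132, 2, 2]
440 [6, 27, 115, 81, 4, 9, 7, 30, 30, 29, 2, 62, 155, -1, 13, 3]
```

>>> {"fn": "servo_tool", "kwargs": {
  "series": [
    [2,0,-1.6,0,0,-0.06,-1],
    [4.5,-1,-3.6,0,0,-0.12,-1],
    [7,-1,-5.6,0,0,-0.2,-1],
    [10,-1,-8,0,0,-0.28,-1],
    [13,-1,-10.4,0,0,-0.36,-1],
    [16,-1,-12.8,0,0,-0.44,-1],
    [19,-1,-15,0,0,-0.5,-1],
    [21,-1,-16.5,0,0,-0.5,-1]
  ]
}}

```text
time_s: 0.9
tcp_pos: [348.0, 263.0, 251.9]
ee_rot: [-1.576, -0.5, -0.418]
contact_force: [0.8, 0.8, -0.3]
finger_gap: 92.8
```

```bash
python3 - <<'E'
from geo import *
np.set_printoptions(precision=3,suppress=True)
o=robot.get_obs(); print(o)
for dep in (.56,.7): print(delta(o,axis(145.7,-100)-6*rot(dep)[:,1],rot(dep)))
E
```

```text
{'time_s': 0.9, 'joint_positions': array([ 0.739, -0.016,  1.941, -0.527,  1.069, -0.188]), 'dq': array([-0.653, -0.248,  0.214,  0.108, -0.296, -0.626]), 'effort': array([  3.961, -26.321, -27.614,  -2.941,  -0.074,   1.304]), 'tcp_pos': array([347.971, 263.034, 251.914]), 'ee_rot': array([-1.576, -0.5  , -0.418]), 'contact_force': array([ 0.827,  0.83 , -0.281]), 'wrist_torque': array([0.123, 0.227, 0.022]), 'finger_gap': 92.84866082741912}
(array([10.909,  9.677, -8.724]), array([ 0.056, -0.052, -0.51 ]))
(array([10.985,  9.641, -8.721]), array([ 0.052, -0.056, -0.37 ]))
```

>>> {"fn": "servo_tool", "kwargs": {
  "series": [
    [1.5,1.3,-1.2,0.01,-0.01,-0.05,-1],
    [3,2.6,-2.4,0.02,-0.02,-0.1,-1],
    [4.5,4,-3.6,0.02,-0.02,-0.15,-1],
    [6,5.3,-4.8,0.03,-0.03,-0.2,-1],
    [7.5,6.6,-6,0.04,-0.04,-0.26,-1],
    [9,7.9,-7.2,0.05,-0.05,-0.32,-1],
    [10.2,9,-8.2,0.05,-0.055,-0.37,-1],
    [11,9.6,-8.7,0.05,-0.055,-0.37,-1]
  ]
}}

```text
time_s: 1.7
tcp_pos: [439.8, 124.6, 224.3]
ee_rot: [-1.573, -0.855, -0.349]
contact_force: [0.5, 0.2, 0.3]
finger_gap: 93.0
```

```bash
python3 - <<'E'
from geo import *
np.set_printoptions(precision=3,suppress=True)
for n in ("scene","top"):
    p,d=eyes.capture(n); np.save(n+'1.npy',d); c=proj(n,axis(145.7))[0].astype(int); crop(p,max(c[0]-80,0),max(c[1]-70,0),c[0]+80,c[1]+70,5,f'pics/{n}2.png')
o=robot.get_obs(); print(o)
for dep in (.56,.7): print(delta(o,axis(145.7,0)-6*rot(dep)[:,1],rot(dep)))
E
```

```text
{'time_s': 1.8, 'joint_positions': array([ 0.433, -0.062,  2.281, -1.219,  0.607,  0.155]), 'dq': array([ 0.03 , -0.002, -0.016, -0.004,  0.021,  0.024]), 'effort': array([ -0.422, -20.443, -23.752,  -2.271,   0.499,  -0.216]), 'tcp_pos': array([441.889, 124.822, 226.665]), 'ee_rot': array([-1.574, -0.86 , -0.347]), 'contact_force': array([ 0.516, -0.677, -0.334]), 'wrist_torque': array([ 0.165,  0.373, -0.023]), 'finger_gap': 93.17192645357885}
(array([ 0.997, 10.337,  0.095]), array([ 0.005, -0.001, -0.151]))
(array([ 1.081, 10.33 ,  0.095]), array([ 0.005, -0.001, -0.011]))
```

View pics/scene2.png

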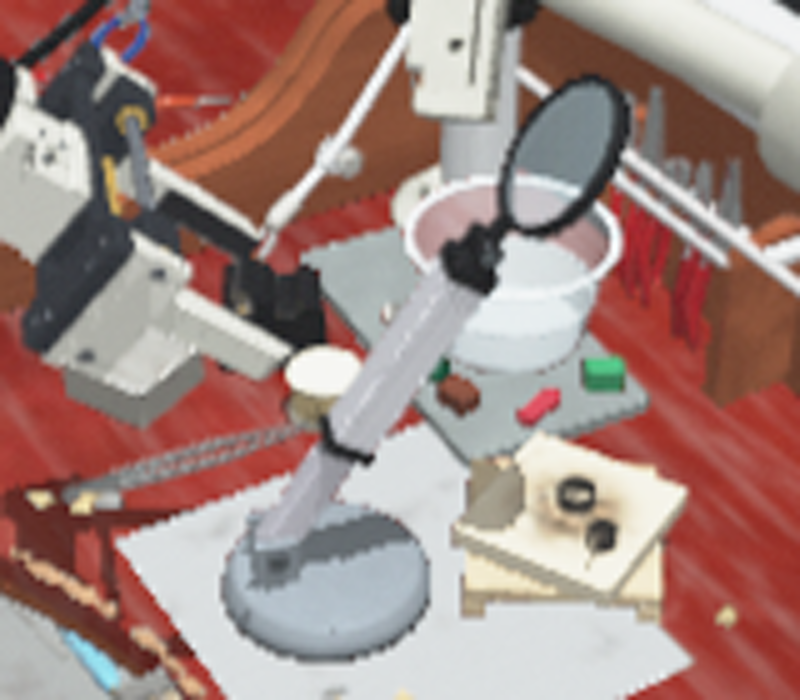

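View pics/top2.png

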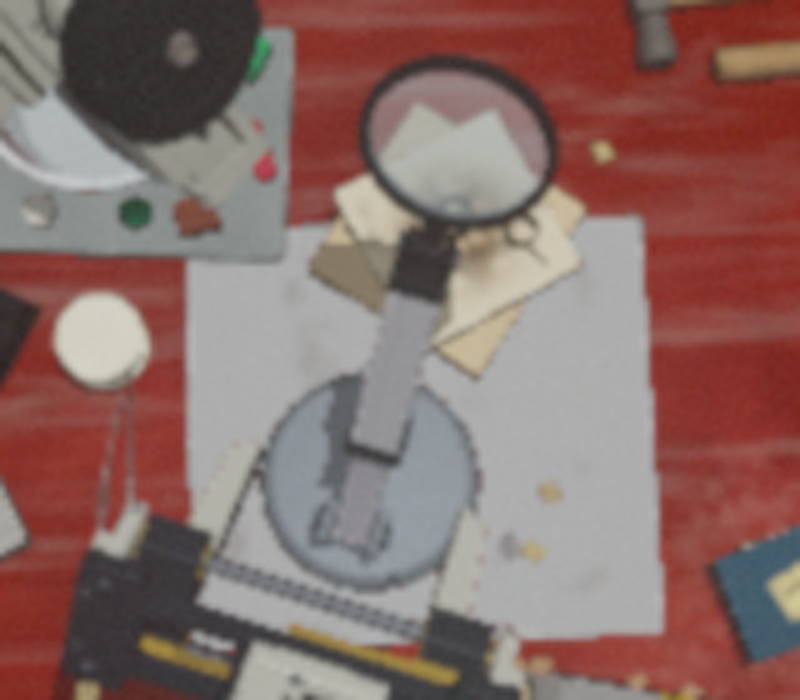

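The picture shows the fingers straddling the boom line, at top crop (235,470) and (455,570), with nothing touched. Joint 4 sits at its limit, so I'll pitch the tool down a bit more.

```bash
python3 - <<'E'
from geo import *
np.set_printoptions(precision=3,suppress=True)
o=robot.get_obs()
for n in (-60,0): print(delta(o,axis(145.7,n)-6*rot(.85)[:,1],rot(.85)))
E
```

```text
(array([0.258, 4.405, 0.065]), array([ 0.005, -0.002,  0.139]))
(array([ 1.171, 10.335,  0.095]), array([ 0.005, -0.002,  0.139]))
```

>>> {"fn": "servo_tool", "kwargs": {
  "series": [
    [0,0.5,0,0,0,0.05,-1],
    [0,1.8,0,0,0,0.1,-1],
    [0.1,3,0,0,0,0.14,-1],
    [0.3,4.5,0.1,0,0,0.14,-1],
    [0.6,6.3,0.1,0,0,0.14,-1],
    [0.9,8.2,0.1,0,0,0.14,-1],
    [1.1,9.7,0.1,0,0,0.14,-1],
    [1.2,10.3,0.1,0,0,0.14,-1]
  ]
}}

```text
time_s: 2.6
tcp_pos: [523.4, 96.2, 167.8]
ee_rot: [-1.575, -0.719, -0.347]
contact_force: [-0.5, -0.6, -0.2]
finger_gap: 93.2
```

```bash
python3 - <<'E'
from geo import *
np.set_printoptions(precision=3,suppress=True)
for n in ("scene","top"):
    p,d=eyes.capture(n); np.save(n+'1.npy',d); c=proj(n,axis(145.7))[0].astype(int); crop(p,max(c[0]-60,0),max(c[1]-50,0),c[0]+60,c[1]+50,6,f'pics/{n}3.png')
o=robot.get_obs(); print(o)
print(delta(o,axis(145.7,0)-6*rot(.85)[:,1],rot(.85)))
E
```

```text
{'time_s': 2.7, 'joint_positions': array([ 0.194,  0.113,  2.182, -1.062,  0.403, -0.12 ]), 'dq': array([ 0.013, -0.024,  0.012,  0.019,  0.007, -0.015]), 'effort': array([ -0.41 , -28.852, -23.108,  -1.612,  -0.524,   0.137]), 'tcp_pos': array([522.955,  96.217, 168.062]), 'ee_rot': array([-1.575, -0.719, -0.347]), 'contact_force': array([-0.401,  0.24 , -0.009]), 'wrist_torque': array([ 0.169,  0.341, -0.023]), 'finger_gap': 93.02989544416236}
(array([-0.002, -0.001, -0.006]), array([ 0.005, -0.002, -0.002]))
```

View pics/scene3.png

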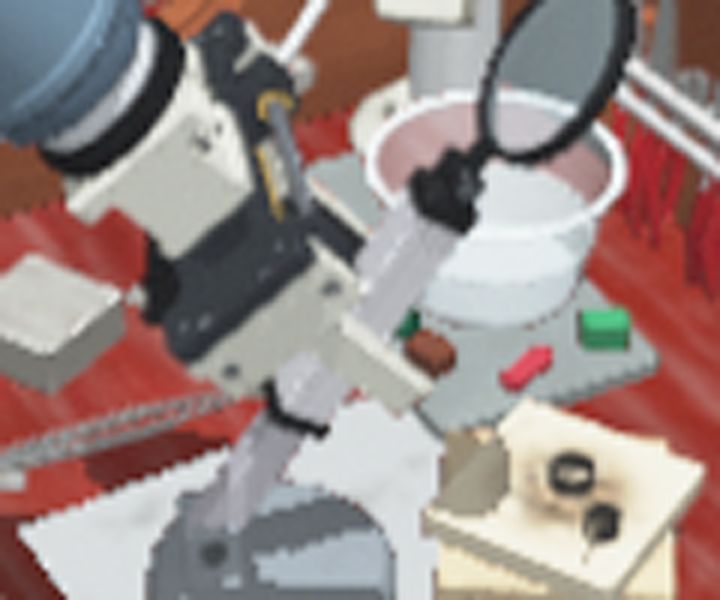

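View pics/top3.png

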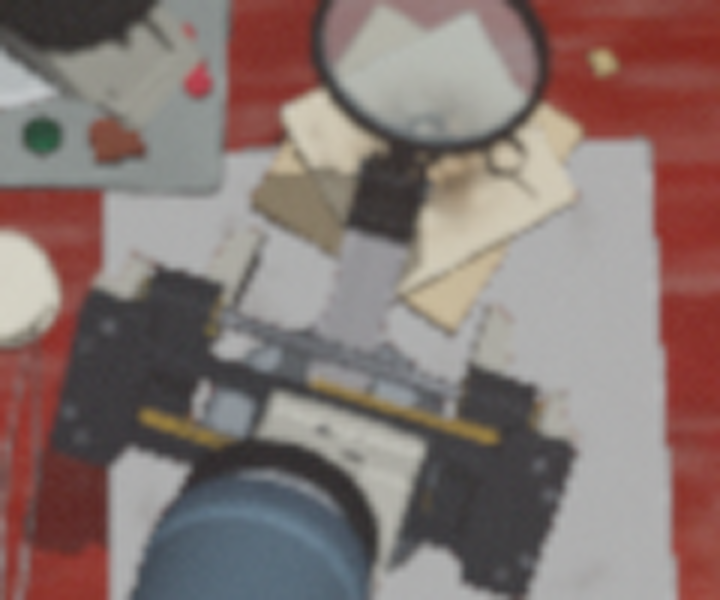

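>>> {"fn": "servo_tool", "kwargs": {
  "series": [
    [0,0,0,0,0,0,0.2],
    [0,0,0,0,0,0,0.4],
    [0,0,0,0,0,0,1],
    [0,0,0,0,0,0,1],
    [0,0,0,0,0,0,1],
    [0,0,0,0,0,0,1],
    [0,0,0,0,0,0,1],
    [0,0,0,0,0,0,1]
  ],
  "squeeze": 25
}}

```text
time_s: 3.5
tcp_pos: [523.0, 96.2, 168.1]
ee_rot: [-1.575, -0.719, -0.347]
contact_force: [-0.2, -0.4, 1.3]
finger_gap: 33.7
```

```bash
python3 - <<'E'
from geo import *
np.set_printoptions(precision=3,suppress=True)
o=robot.get_obs(); print(o)
R0=Ro.from_euler('xyz',o['ee_rot']).as_matrix()
print(delta(o,axis(145.7,0)-6*rot(.85)[:,1],rot(.85)), 'down axis in tool',R0.T@Rz@[-.53,0,-.848], 'force tool',R0.T@o['contact_force'])
E
```

```text
{'time_s': 3.5, 'joint_positions': array([ 0.194,  0.113,  2.182, -1.062,  0.403, -0.12 ]), 'dq': array([ 0.002,  0.001,  0.   , -0.001, -0.001, -0.   ]), 'effort': array([  0.017, -29.64 , -22.854,  -1.426,  -0.407,  -0.01 ]), 'tcp_pos': array([522.952,  96.2  , 168.075]), 'ee_rot': array([-1.575, -0.719, -0.347]), 'contact_force': array([-0.241, -0.385,  1.348]), 'wrist_torque': array([ 0.089,  0.312, -0.014]), 'finger_gap': 33.67839631471807}
(array([-0.003, -0.001, -0.004]), array([ 0.005, -0.002, -0.002])) down axis in tool [-0.957  0.289 -0.   ] force tool [ 0.815 -1.076 -0.449]
```

Still closing (33.7 mm); I'll wait one more call.

>>> {"fn": "servo_tool", "kwargs": {
  "series": [
    [0,0,0,0,0,0,1],
    [0,0,0,0,0,0,1],
    [0,0,0,0,0,0,1],
    [0,0,0,0,0,0,1],
    [0,0,0,0,0,0,1],
    [0,0,0,0,0,0,1],
    [0,0,0,0,0,0,1],
    [0,0,0,0,0,0,1]
  ]
}}

```text
time_s: 4.3
tcp_pos: [523.5, 97.4, 168.1]
ee_rot: [-1.572, -0.719, -0.346]
contact_force: [2.1, 3.4, -2.6]
finger_gap: 24.1
```

```bash
python3 - <<'E'
from geo import *
np.set_printoptions(precision=3,suppress=True)
o=robot.get_obs(); R0=Ro.from_euler('xyz',o['ee_rot']).as_matrix()
print(o['finger_gap'],o['time_s'],o['tcp_pos'],'force tool',R0.T@o['contact_force'],o['wrist_torque'])
E
```

```text
24.112695838883027 4.3 [523.459  97.42  168.087] force tool [-1.082  2.524  3.947] [0.81  0.299 0.718]
```

>>> {"fn": "servo_tool", "kwargs": {
  "series": [
    [-0.2,0.06,0,0,0,0,1],
    [-0.4,0.12,0,0,0,0,1],
    [-0.6,0.18,0,0,0,0,1],
    [-0.8,0.24,0,0,0,0,1],
    [-1,0.3,0,0,0,0,1],
    [-1.2,0.36,0,0,0,0,1],
    [-1.4,0.42,0,0,0,0,1],
    [-1.6,0.48,0,0,0,0,1]
  ]
}}

```text
time_s: 5.1
tcp_pos: [521.9, 98.3, 163.6]
ee_rot: [-1.571, -0.737, -0.351]
contact_force: [-2.0, -13.0, 38.9]
finger_gap: 24.0
```

```bash
cat > chk.py <<'E'
from geo import *
from fit import fit
import sys
np.set_printoptions(precision=3,suppress=True)
o=robot.get_obs(); R0=Ro.from_euler('xyz',o['ee_rot']).as_matrix()
print(o['finger_gap'],o['time_s'],o['tcp_pos'],'force tool',R0.T@o['contact_force'],o['wrist_torque'])
D=Rz@[.53,0,.848]; print('along axis vs 145.7:',-(o['tcp_pos']+6*R0[:,1]-axis(145.7))@D)
k=sys.argv[1]
for n in ("scene","top"):
    p,d=eyes.capture(n); np.save(n+k+'.npy',d); c=proj(n,axis(180))[0].astype(int); crop(p,c[0]-60,c[1]-50,c[0]+60,c[1]+50,6,f'pics/{n}_{k}.png')
E
python3 chk.py a
```

```text
23.97720676792893 5.1 [521.885  98.251 163.629] force tool [ 28.068 -27.059 -12.927] [-2.755 -3.528 -1.464]
along axis vs 145.7: 4.548718536945585
```

View pics/scene_a.png

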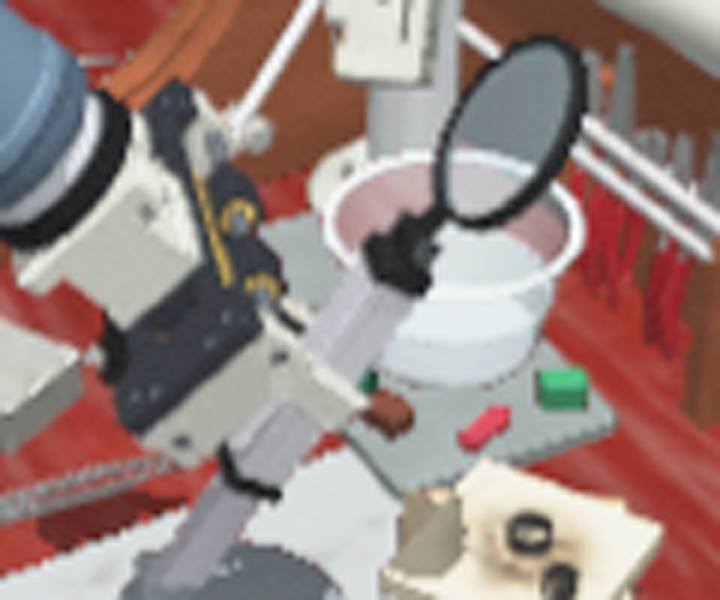

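The tool stalled after 4.5 mm at 34 N along the boom. I need to know whether the tube moved or the pads slipped.

```bash
cat > shift.py <<'E'
from geo import *
import sys
np.set_printoptions(precision=2,suppress=True)
k=sys.argv[1]
for n in ("scene","top"):
    p,d=eyes.capture(n); cv2.imwrite(f'pics/{n}f_{k}.png',p[:,:,::-1]); np.save(n+k+'.npy',d)
    a=cv2.imread(f'pics/{n}0.png',0); b=cv2.imread(f'pics/{n}f_{k}.png',0)
    a,b=[cv2.resize(i,None,fx=8,fy=8,interpolation=cv2.INTER_CUBIC) for i in (a,b)]
    for nm,s,h in (('hinge',230,7),):
        c=(proj(n,axis(s))[0]*8+4).astype(int); h*=8; t=a[c[1]-h:c[1]+h,c[0]-h:c[0]+h]; w=h+160
        r=cv2.matchTemplate(b[c[1]-w:c[1]+w,c[0]-w:c[0]+w],t,cv2.TM_CCOEFF_NORMED); _,v,_,l=cv2.minMaxLoc(r)
        u=(proj(n,axis(s-30))-proj(n,axis(s)))[0]
        dd=(np.array(l)-160)/8; print(n,nm,'px shift',dd,'score',v,'collapse mm',30*dd@u/(u@u))
o=robot.get_obs(); R0=Ro.from_euler('xyz',o['ee_rot']).as_matrix(); print(o['time_s'],o['finger_gap'],R0.T@o['contact_force'])
E
python3 shift.py b
```

```text
scene hinge px shift [-0.5   0.75] score 0.9930171966552734 collapse mm 2.486608118889161
top hinge px shift [-0.25  0.62] score 0.9848929047584534 collapse mm 2.2165863148522003
5.3 23.668021078711405 [ 24.41 -26.24 -11.45]
```

```bash
python3 - <<'E'
from geo import *
np.set_printoptions(precision=1,suppress=True)
for n in('scene','top'):
    a=cv2.imread(f'pics/{n}0.png'); k=8; c=proj(n,axis(150))[0].astype(int); x0,y0=c[0]-45,c[1]-36
    b=cv2.resize(a[y0:y0+72,x0:x0+90],None,fx=k,fy=k,interpolation=cv2.INTER_CUBIC)
    def pt(X): q=(proj(n,X)[0]-[x0,y0]+.5)*k; return tuple(int(v) for v in q)
    for s,h,col in((95.7,14.5,(0,255,0)),(104.7,14.5,(0,255,255)),(145.7,12,(255,0,255)),(225.7,12,(255,255,0)),(229.7,12,(0,0,255))):
        q=[pt(axis(s,i*h,j*h)) for i,j in((-1,-1),(1,-1),(1,1),(-1,1))]
        for i in range(4): cv2.line(b,q[i],q[(i+1)%4],col,1)
    cv2.imwrite(f'pics/ov_{n}.png',b)
E
```

```text
(no output)
```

View pics/ov_scene.png

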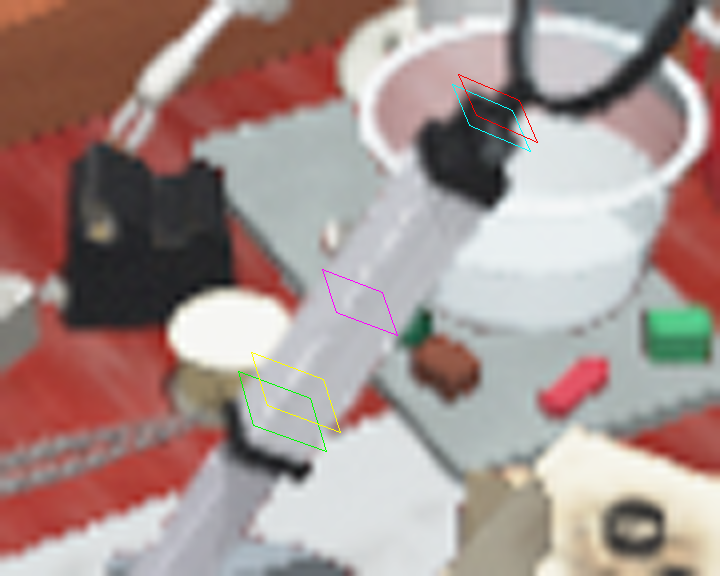

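View pics/ov_top.png

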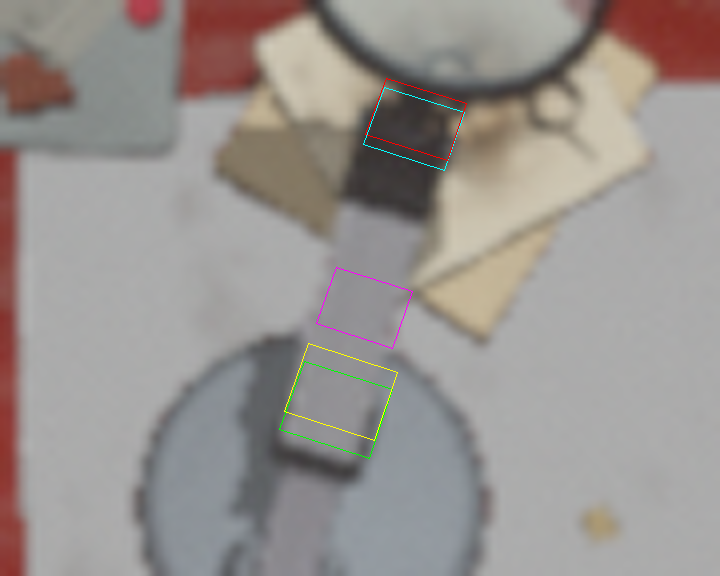

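The overlay shows my tube scale was off: the real collar (scene overlay about (270,445)) sits about 12 mm lower than modelled, so the pads caught only the edge of the dome. I'll measure it from the intensity profile along the boom.

```bash
python3 - <<'E'
from geo import *
for n,offs in(('scene',[(0,-12),(-12,0)]),('top',[(-12,0),(-12,-6)])):
    a=cv2.imread(f'pics/{n}0.png',0).astype(np.float32)
    for N_,y in offs:
        S=np.arange(66,120,2.); q=proj(n,np.array([axis(s,N_,y) for s in S])).astype(np.float32)
        v=cv2.remap(a,q[None,:,0],q[None,:,1],cv2.INTER_LINEAR)[0]; print(n,N_,y,[(int(s),int(i)) for s,i in zip(S,v)])
E
```

```text
scene 0 -12 [(66, 153), (68, 152), (70, 152), (72, 153), (74, 146), (76, 136), (78, 105), (80, 69), (82, 48), (84, 49), (86, 103), (88, 156), (90, 176), (92, 186), (94, 186), (96, 187), (98, 186), (100, 186), (102, 187), (104, 186), (106, 187), (108, 187), (110, 187), (112, 188), (114, 188), (116, 187), (118, 187)]
scene -12 0 [(66, 168), (68, 184), (70, 174), (72, 149), (74, 130), (76, 107), (78, 81), (80, 61), (82, 55), (84, 49), (86, 62), (88, 112), (90, 165), (92, 184), (94, 191), (96, 196), (98, 196), (100, 196), (102, 195), (104, 195), (106, 196), (108, 197), (110, 197), (112, 196), (114, 196), (116, 195), (118, 196)]
top -12 0 [(66, 134), (68, 134), (70, 131), (72, 127), (74, 114), (76, 101), (78, 86), (80, 72), (82, 71), (84, 74), (86, 93), (88, 117), (90, 130), (92, 139), (94, 144), (96, 146), (98, 146), (100, 145), (102, 145), (104, 145), (106, 145), (108, 145), (110, 145), (112, 145), (114, 145), (116, 145), (118, 145)]
top -12 -6 [(66, 134), (68, 132), (70, 129), (72, 122), (74, 114), (76, 102), (78, 85), (80, 74), (82, 71), (84, 76), (86, 95), (88, 112), (90, 126), (92, 137), (94, 141), (96, 143), (98, 143), (100, 143), (102, 143), (104, 143), (106, 144), (108, 145), (110, 144), (112, 144), (114, 145), (116, 145), (118, 145)]
```

>>> {"fn": "servo_tool", "kwargs": {
  "series": [
    [0,0,0,0,0,0,1],
    [0,0,0,0,0,0,0],
    [0,0,0,0,0,0,0],
    [0,0,0,0,0,0,0],
    [0,0,0,0,0,0,0],
    [0,0,0,0,0,0,0],
    [0,0,0,0,0,0,0],
    [0,0,0,0,0,0,0]
  ]
}}

```text
time_s: 6.1
tcp_pos: [521.9, 98.2, 163.3]
ee_rot: [-1.57, -0.737, -0.351]
contact_force: [-0.3, -0.2, -0.4]
finger_gap: 46.1
```

```bash
python3 shift.py c; python3 - <<'E'
from geo import *
np.set_printoptions(precision=3,suppress=True)
o=robot.get_obs(); R0=Ro.from_euler('xyz',o['ee_rot']).as_matrix(); print(o['finger_gap'],o['joint_positions'],o['tcp_pos'])
for dep in(.85,): print(delta(o,axis(128.5,0)-6*rot(dep)[:,1],rot(dep)))
# check y centering of boom at dome: boom edges pos
E
```

```text
scene hinge px shift [0. 0.] score 0.9978832006454468 collapse mm 0.0
top hinge px shift [0. 0.] score 0.9979493618011475 collapse mm 0.0
6.2 46.233938528973745 [ 0.08 -0.86 -1.3 ]
46.233938528973745 [ 0.206  0.125  2.2   -1.172  0.395  0.004] [521.91   98.258 163.414]
(array([-1.22 ,  0.235, -0.167]), array([ 0.004, -0.005,  0.016]))
```

```bash
python3 - <<'E'
from geo import *
np.set_printoptions(precision=3,suppress=True)
o=robot.get_obs()
for s in (128.5,95): print(delta(o,axis(s,0)-6*rot(1.)[:,1],rot(1.)))
E
```

```text
(array([-1.131,  0.243, -0.167]), array([ 0.003, -0.005,  0.166]))
(array([-4.354,  1.154, -0.178]), array([ 0.003, -0.005,  0.166]))
```

>>> {"fn": "servo_tool", "kwargs": {
  "series": [
    [0,0,0,0,0,0.06,0],
    [-0.2,0.05,-0.05,0,0,0.12,0],
    [-0.5,0.1,-0.1,0,0,0.165,0],
    [-0.8,0.2,-0.1,0,0,0.165,0],
    [-1.1,0.24,-0.1,0,0,0.165,0],
    [-1.13,0.24,-0.1,0,0,0.165,0],
    [-1.13,0.24,-0.1,0,0,0.165,0],
    [-1.13,0.24,-0.1,0,0,0.165,0.3]
  ]
}}

```text
time_s: 7.0
tcp_pos: [514.8, 99.8, 153.8]
ee_rot: [-1.571, -0.572, -0.35]
contact_force: [0.5, -0.1, 0.7]
finger_gap: 42.2
```

```bash
python3 chk.py d; python3 -c "
from geo import *
o=robot.get_obs();print(o['joint_positions'],delta(o,axis(128.5,0)-6*rot(1.)[:,1],rot(1.)))"
```

```text
42.19196585669889 7.0 [514.831  99.773 153.755] force tool [ 0.807 -0.33   0.069] [ 0.077  0.236 -0.005]
along axis vs 145.7: 17.642252517475995
[ 0.14891858  0.12073735  2.11713601 -0.61536491  0.46551287 -0.57723113] (array([ 0.01696961,  0.00556798, -0.07211378]), array([ 0.00283611, -0.00472321,  0.00119688]))
```

View pics/scene_d.png

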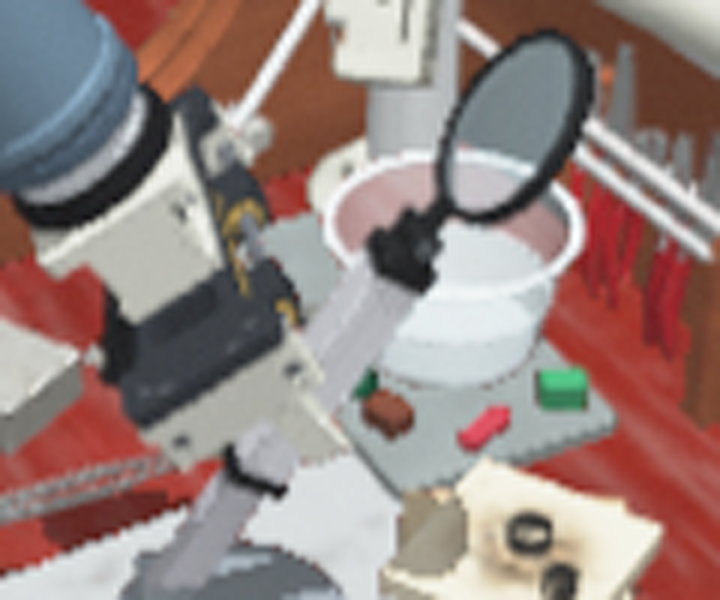

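>>> {"fn": "servo_tool", "kwargs": {
  "series": [
    [0,0,0,0,0,0,1],
    [0,0,0,0,0,0,1],
    [0,0,0,0,0,0,1],
    [0,0,0,0,0,0,1],
    [0,0,0,0,0,0,1],
    [0,0,0,0,0,0,1],
    [0,0,0,0,0,0,1],
    [0,0,0,0,0,0,1]
  ],
  "squeeze": 25
}}

```text
time_s: 7.9
tcp_pos: [515.4, 100.3, 154.1]
ee_rot: [-1.569, -0.573, -0.351]
contact_force: [1.4, 5.4, -1.9]
finger_gap: 23.4
```

```bash
python3 - <<'E'
from geo import *
np.set_printoptions(precision=3,suppress=True)
o=robot.get_obs(); R0=Ro.from_euler('xyz',o['ee_rot']).as_matrix()
print(o['finger_gap'],o['tcp_pos'],'force tool',R0.T@o['contact_force'],o['wrist_torque'], 'down axis in tool',R0.T@Rz@[-.53,0,-.848])
E
```

```text
23.435402814877087 [515.407 100.292 154.11 ] force tool [-1.523  1.302  5.559] [1.009 0.246 0.634] down axis in tool [-0.905  0.426 -0.004]
```

>>> {"fn": "servo_tool", "kwargs": {
  "series": [
    [-0.1,0.05,0,0,0,0,1],
    [-0.2,0.1,0,0,0,0,1],
    [-0.3,0.14,0,0,0,0,1],
    [-0.4,0.19,0,0,0,0,1],
    [-0.5,0.24,0,0,0,0,1],
    [-0.6,0.28,0,0,0,0,1],
    [-0.7,0.33,0,0,0,0,1],
    [-0.8,0.38,0,0,0,0,1]
  ]
}}

```text
time_s: 8.7
tcp_pos: [512.4, 101.4, 149.0]
ee_rot: [-1.569, -0.577, -0.351]
contact_force: [-3.1, -0.3, 9.5]
finger_gap: 24.0
```

```bash
cat > st.py <<'E'
from geo import *
np.set_printoptions(precision=3,suppress=True)
o=robot.get_obs(); R0=Ro.from_euler('xyz',o['ee_rot']).as_matrix()
D=Rz@[.53,0,.848];N=Rz@[.848,0,-.53]; f=o['contact_force']; g=o['tcp_pos']+6*R0[:,1]-axis(128)
print(o['time_s'],'gap',o['finger_gap'],'axial F',f@D,'N F',f@N,'y F',f@Rz[:,1],'pos s,n,y from 128',g@D,g@N,g@Rz[:,1],'q',o['joint_positions'])
E
python3 st.py; python3 shift.py e
```

```text
8.7 gap 23.99320829900945 axial F 6.544469578916955 N F -7.36598461686554 y F -1.3277899823262727 pos s,n,y from 128 -5.461272449511185 -0.04082871162261394 1.3880680856224104 q [ 0.155  0.126  2.131 -0.65   0.449 -0.536]
scene hinge px shift [-1.25  1.75] score 0.9912509322166443 collapse mm 5.935405946920913
top hinge px shift [-0.75  1.75] score 0.960940420627594 collapse mm 6.250625237671679
8.8 23.774645152993436 [ 0.77 -4.3  -0.01]
```

The tube now moves (about 6 mm at 6.5 N). I'll keep going.

>>> {"fn": "servo_tool", "kwargs": {
  "series": [
    [-0.18,0.08,0,0,0,0,1],
    [-0.36,0.17,0,0,0,0,1],
    [-0.54,0.25,0,0,0,0,1],
    [-0.72,0.34,0,0,0,0,1],
    [-0.9,0.42,0,0,0,0,1],
    [-1.08,0.51,0,0,0,0,1],
    [-1.26,0.59,0,0,0,0,1],
    [-1.44,0.68,0,0,0,0,1]
  ]
}}

```text
time_s: 9.6
tcp_pos: [504.5, 104.2, 135.6]
ee_rot: [-1.569, -0.577, -0.351]
contact_force: [-2.9, 1.5, 5.9]
finger_gap: 24.0
```

```bash
python3 st.py; python3 shift.py f
```

```text
9.6 gap 23.99210153311957 axial F 3.2851641039650805 N F -5.886846835968805 y F 0.45589261054240476 pos s,n,y from 128 -21.240764418569125 -0.04049625813985232 1.3048234812480375 q [ 0.167  0.141  2.16  -0.717  0.421 -0.454]
scene hinge px shift [-4.5   6.62] score 0.9710046648979187 collapse mm 22.09835871970046
top hinge px shift [-2.   6.5] score 0.9537452459335327 collapse mm 22.522295001436667
9.7 23.590804109857263 [-1.22 -1.92  2.09]
```

>>> {"fn": "servo_tool", "kwargs": {
  "series": [
    [-0.09,0.04,0,0,0,0,1],
    [-0.18,0.08,0,0,0,0,1],
    [-0.27,0.13,0,0,0,0,1],
    [-0.36,0.17,0,0,0,0,1],
    [-0.45,0.21,0,0,0,0,1],
    [-0.54,0.25,0,0,0,0,1],
    [-0.6,0.28,0,0,0,0,1],
    [-0.66,0.31,0,0,0,0,1]
  ]
}}

```text
time_s: 10.5
tcp_pos: [500.5, 105.6, 128.7]
ee_rot: [-1.569, -0.576, -0.35]
contact_force: [-1.6, -0.1, 4.1]
finger_gap: 23.8
```

```bash
python3 st.py; python3 shift.py g
```

```text
10.5 gap 23.81493827813863 axial F 2.688624184467595 N F -3.4153879514185252 y F -0.5917823706972767 pos s,n,y from 128 -29.371710553933603 -0.06802272074841871 1.2791794330218094 q [ 0.172  0.149  2.173 -0.751  0.408 -0.412]
scene hinge px shift [-6.12  9.  ] score 0.8874456286430359 collapse mm 30.03927793093924
top hinge px shift [-2.62  8.  ] score 0.7731314897537231 collapse mm 27.864193935124703
10.6 24.158259517704252 [ 0.1  -1.83  0.55]
```

>>> {"fn": "servo_tool", "kwargs": {
  "series": [
    [-0.04,0.02,0,0,0,0,1],
    [-0.08,0.04,0,0,0,0,1],
    [-0.12,0.06,0,0,0,0,1],
    [-0.16,0.08,0,0,0,0,1],
    [-0.2,0.1,0,0,0,0,1],
    [-0.23,0.11,0,0,0,0,1],
    [-0.26,0.12,0,0,0,0,1],
    [-0.26,0.12,0,0,0,0,1]
  ]
}}

```text
time_s: 11.4
tcp_pos: [499.6, 105.9, 127.2]
ee_rot: [-1.569, -0.578, -0.35]
contact_force: [-3.5, -0.7, 9.5]
finger_gap: 23.8
```

```bash
python3 st.py; python3 shift.py i
```

```text
11.4 gap 23.838183622933002 axial F 6.438133014936742 N F -7.606405957441258 y F -1.8077918420771466 pos s,n,y from 128 -31.103296400858735 -0.022444259629936746 1.298153266631665 q [ 0.174  0.151  2.177 -0.766  0.404 -0.395]
scene hinge px shift [-6.5   9.62] score 0.8855069875717163 collapse mm 32.044791195257105
top hinge px shift [-2.75  8.38] score 0.7573850750923157 collapse mm 29.172053945993266
11.5 23.77113061235737 [  4.06 -10.23  -1.66]
```

>>> {"fn": "servo_tool", "kwargs": {
  "series": [
    [0.05,-0.02,0,0,0,0,1],
    [0.1,-0.05,0,0,0,0,1],
    [0.15,-0.07,0,0,0,0,1],
    [0.2,-0.09,0,0,0,0,1],
    [0.25,-0.12,0,0,0,0,1],
    [0.3,-0.14,0,0,0,0,1],
    [0.36,-0.17,0,0,0,0,1],
    [0.36,-0.17,0,0,0,0,1]
  ]
}}

```text
time_s: 12.3
tcp_pos: [500.7, 105.5, 129.3]
ee_rot: [-1.57, -0.575, -0.35]
contact_force: [2.3, 5.0, -9.6]
finger_gap: 23.7
```

```bash
python3 st.py; python3 shift.py j
```

```text
12.3 gap 23.67167755270017 axial F -7.869395205481287 N F 5.46912614240365 y F 5.473396417167853 pos s,n,y from 128 -28.729367042711818 -0.10188046732887208 1.230025661544014 q [ 0.172  0.149  2.171 -0.745  0.41  -0.419]
scene hinge px shift [-6.12  8.88] score 0.892693042755127 collapse mm 29.758163580637248
top hinge px shift [-2.62  7.75] score 0.781837522983551 collapse mm 27.06592652135486
12.4 23.75303276598742 [-5.05  8.26  5.25]
```

It resists about ±7 N both ways within 2.4 mm, so it looks locked. I'll release and retreat.

>>> {"fn": "servo_tool", "kwargs": {
  "series": [
    [-0.05,0.02,0,0,0,0,1],
    [-0.05,0.02,0,0,0,0,0.4],
    [-0.05,0.02,0,0,0,0,-0.2],
    [-0.05,0.02,0,0,0,0,-0.6],
    [-0.05,0.02,0,0,0,0,-0.6],
    [-0.05,0.02,0,0,0,0,-0.6],
    [-0.05,0.02,0,0,0,0,-0.6],
    [-0.05,0.02,0,0,0,0,-0.6]
  ]
}}

```text
time_s: 13.2
tcp_pos: [500.4, 105.5, 128.8]
ee_rot: [-1.57, -0.575, -0.35]
contact_force: [-0.7, -1.0, -0.5]
finger_gap: 70.9
```

>>> {"fn": "servo_tool", "kwargs": {
  "series": [
    [0,-1,0,0,0,0,-0.6],
    [0,-3,0,0,0,0,-0.6],
    [0,-5,0,0,0,0,-0.6],
    [0,-7,0,0,0,0,-0.4],
    [0,-9,0,0,0,0,0],
    [0,-11,0,0,0,0,0.5],
    [0,-13,0,0,0,0,1],
    [0,-14,0,0,0,0,1]
  ]
}}

```text
time_s: 14.0
tcp_pos: [428.6, 131.9, 247.8]
ee_rot: [-1.568, -0.577, -0.351]
contact_force: [-0.9, -0.3, -0.6]
finger_gap: 39.0
```

```bash
python3 st.py; python3 shift.py k; python3 - <<'E'
from geo import *
from fit import sdfs
from scipy.optimize import least_squares
for n in ('scene','top'):
    p=cv2.imread(f'pics/{n}f_k.png')[:,:,::-1]; c=proj(n,axis(150))[0].astype(int); crop(p,c[0]-60,c[1]-50,c[0]+60,c[1]+50,6,f'pics/{n}_k.png')
    a=cv2.imread(f'pics/{n}f_k.png',0).astype(np.float32)
    S=np.arange(36,100,2.); q=proj(n,np.array([axis(s,-12,0) for s in S])).astype(np.float32)
    v=cv2.remap(a,q[None,:,0],q[None,:,1],cv2.INTER_LINEAR)[0]; print(n,[(int(s),int(i)) for s,i in zip(S,v)])
E
```

```text
14.0 gap 38.9741375586668 axial F -0.948334784219666 N F -0.3575087950542698 y F -0.5575526664235911 pos s,n,y from 128 31.058100851875846 -128.07084355014265 1.7614777843723692 q [ 0.303 -0.134  2.093 -0.495  0.767 -0.631]
scene hinge px shift [-6.12  9.  ] score 0.8899377584457397 collapse mm 30.03927793093924
top hinge px shift [-2.62  7.88] score 0.7767192721366882 collapse mm 27.465060228239782
14.1 30.97547859094578 [ 0.87 -0.08  0.33]
scene [(36, 185), (38, 178), (40, 177), (42, 169), (44, 172), (46, 152), (48, 122), (50, 86), (52, 57), (54, 49), (56, 68), (58, 96), (60, 130), (62, 163), (64, 185), (66, 190), (68, 191), (70, 192), (72, 192), (74, 193), (76, 193), (78, 192), (80, 192), (82, 193), (84, 193), (86, 193), (88, 192), (90, 192), (92, 191), (94, 191), (96, 193), (98, 194)]
top [(36, 139), (38, 138), (40, 133), (42, 127), (44, 114), (46, 99), (48, 85), (50, 73), (52, 69), (54, 72), (56, 86), (58, 110), (60, 129), (62, 138), (64, 145), (66, 146), (68, 147), (70, 147), (72, 147), (74, 147), (76, 148), (78, 148), (80, 148), (82, 148), (84, 148), (86, 148), (88, 147), (90, 147), (92, 147), (94, 148), (96, 148), (98, 147)]
```

View pics/top_k.png

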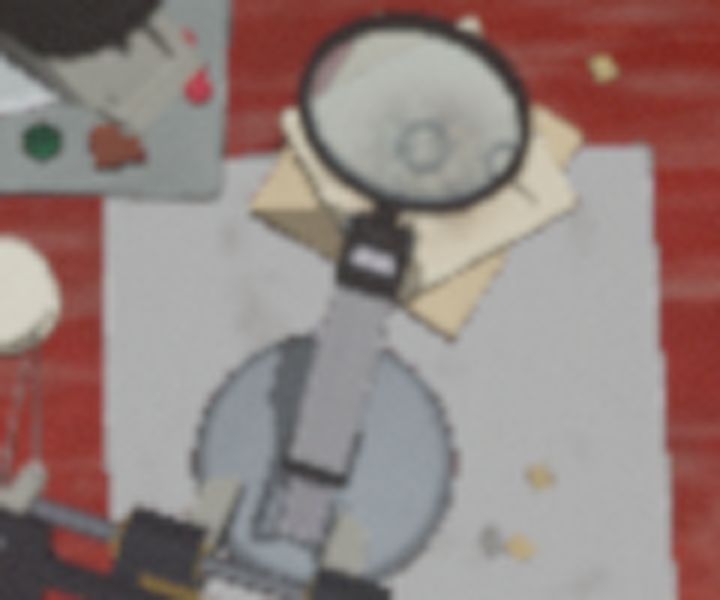

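View pics/scene_k.png

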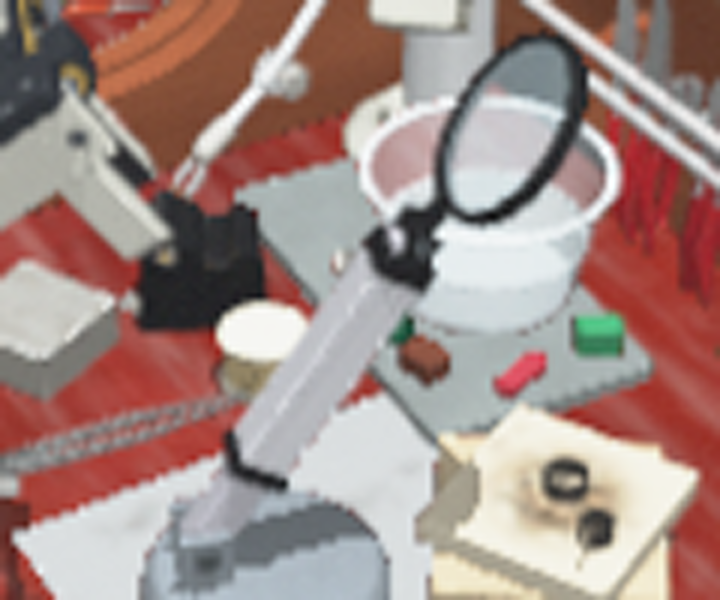

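```bash
python3 - <<'E'
from geo import *
from fit import cyl
from scipy.optimize import least_squares
np.set_printoptions(precision=2,suppress=True)
# ring-disc fit for lens in local frame: free la,hx,hz,hy
def s(p,X):
    la,hx,hz,hy=p; L=(X-F)@Rz; H=L-[hx,hy,hz]; e=np.array([np.cos(la),0,np.sin(la)]); f=np.array([-np.sin(la),0,np.cos(la)])
    h=np.c_[H@e-62,H[:,1],H@f]; return cyl(np.hypot(h[:,0],h[:,1]),h[:,2],45,4)
for k in('0','k'):
  for n in('scene','top'):
    X=pts(n,np.load(f'{n}{k}.npy')).reshape(-1,3); X=X[np.isfinite(X).all(1)]; p=np.array([.78,81,233,0]) if k=='0' else np.array([.78,66,207,0])
    for t in(15,9,6,5):
        L=(X-F)@Rz; e=np.array([np.cos(p[0]),0,np.sin(p[0])])
        m=(np.abs(s(p,X))<t)&((L-[p[1],p[3],p[2]])@e>22)&(L[:,2]>p[2]); r=least_squares(lambda q:np.abs(s(q,X[m])),p,loss='soft_l1',x_scale=[.02,1,1,1]); p=r.x
    print(k,n,p,m.sum(),np.median(r.fun), 'rim', W([p[1]+107*np.cos(p[0])-4*np.sin(p[0]),p[3],p[2]+107*np.sin(p[0])+4*np.cos(p[0])]))
E
```

```text
0 scene [  0.77  81.12 232.88   0.65] 593 1.7458408501085794 rim [628.42  58.94 310.25]
0 top [  0.79  81.93 232.81   0.74] 1087 1.7984508949078828 rim [627.55  59.35 311.84]
k scene [  0.76  64.42 207.7    0.25] 579 1.4907445385251799 rim [613.25  63.97 284.37]
k top [  0.91  72.99 200.76   0.78] 1028 1.020618307783094 rim [610.1   65.67 287.6 ]
```

Collapse is confirmed three ways: about 30 mm at the collar, about 30 at the hinge, and the lens frame moved by (-16.7,-25.2). Next I'll rotate the gripper about its finger axis so that the wide body clears the microscope, then fold the lens.

>>> {"fn": "servo_tool", "kwargs": {
  "series": [
    [0,0,0,0,0.14,0,1],
    [0,0,0,0,0.28,0,1],
    [0,0,0,0,0.42,0,1],
    [0,0,0,0,0.56,0,1],
    [0,0,0,0,0.7,0,1],
    [0,0,0,0,0.84,0,1],
    [0,0,0,0,0.98,0,1],
    [0,0,0,0,1.12,0,1]
  ]
}}

```text
time_s: 14.9
tcp_pos: [429.0, 131.6, 246.3]
ee_rot: [-1.04, -0.236, -1.54]
contact_force: [0.2, 0.4, -0.3]
finger_gap: 0.8
```

```bash
cat > lens.py <<'E'
from geo import *
np.set_printoptions(precision=3,suppress=True)
H=np.array([65,0,207.6])
def Rt(dep):
    y=Rz@np.array([np.cos(dep),0,-np.sin(dep)]); b=rot(dep); return b@Ro.from_euler('y',np.pi/2).as_matrix()
def tip(th,r,h,dep):  # TCP so that tip centre is h above lens mid-plane at radius r
    e=np.array([np.cos(th),0,np.sin(th)]); f=np.array([-np.sin(th),0,np.cos(th)]); return W(H+r*e+h*f)-25*Rt(dep)[:,1]
E
python3 - <<'E'
from lens import *
o=robot.get_obs(); print(o['joint_positions'],o['finger_gap'],o['tcp_pos'])
R=Rt(1.)
print('tip now local',Rz.T@(o['tcp_pos']+25*R[:,1]-F))
print(delta(o,tip(.78,95,50,1.),R),delta(o,o['tcp_pos'],R)); print('tcp pre',tip(.78,95,50,1.))
E
```

```text
[ 0.302 -0.132  2.095 -0.496  0.765  0.496] 0.7648844733669847 [429.003 131.648 246.26 ]
tip now local [-43.606   1.629 225.224]
(array([ 7.161,  0.573, 14.798]), array([-0.005,  0.441,  0.002])) (array([0., 0., 0.]), array([-0.005,  0.441,  0.002]))
tcp pre [561.124  82.437 330.994]
```

>>> {"fn": "servo_tool", "kwargs": {
  "series": [
    [0.5,0,1,0,0.06,0,1],
    [1.4,0.1,2.8,0,0.12,0,1],
    [2.4,0.2,4.9,0,0.18,0,1],
    [3.5,0.3,7.2,0,0.24,0,1],
    [4.6,0.4,9.5,0,0.3,0,1],
    [5.7,0.5,11.8,0,0.36,0,1],
    [6.6,0.6,13.6,0,0.41,0,1],
    [7.2,0.6,14.8,0,0.44,0,1]
  ]
}}

```text
time_s: 15.7
tcp_pos: [562.6, 81.0, 330.2]
ee_rot: [-0.996, -0.001, -1.918]
contact_force: [-0.7, -0.3, -1.0]
finger_gap: 0.6
```

```bash
python3 chk.py m; python3 - <<'E'
from lens import *
o=robot.get_obs(); print(o['joint_positions'],o['finger_gap'],o['tcp_pos'])
R=Rt(1.)
for th,h in ((.78,10),(.78,4),(.6,4),(.4,4),(.2,4),(.1,4),(0,4),(0,0)): print(th,h,*delta(o,tip(th,95,h,1.),R))
E
```

```text
0.6341878799001478 15.7 [562.634  80.962 330.189] force tool [ 0.476  0.53  -0.966] [0.029 0.277 0.027]
along axis vs 145.7: -159.2064351531451
[ 0.086 -0.016  1.774 -0.304  0.874  0.568] 0.96109988233756 [562.69   81.111 330.797]
0.78 10 [-0.081  3.796  0.659] [-0.006 -0.001  0.002]
0.78 4 [-0.082  4.383  0.78 ] [-0.006 -0.001  0.002]
0.6 4 [-0.086  6.072  1.045] [-0.006 -0.001  0.002]
0.4 4 [-0.09   7.969  0.98 ] [-0.006 -0.001  0.002]
0.2 4 [-0.094  9.816  0.539] [-0.006 -0.001  0.002]
0.1 4 [-0.095 10.697  0.183] [-0.006 -0.001  0.002]
0 4 [-0.097 11.538 -0.259] [-0.006 -0.001  0.002]
0 0 [-0.098 11.874 -0.477] [-0.006 -0.001  0.002]
```

View pics/scene_m.png

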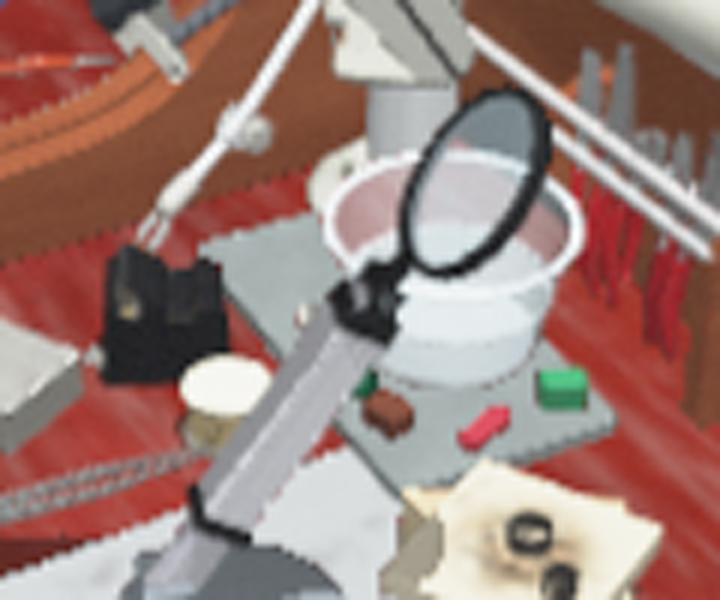

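View pics/top_m.png

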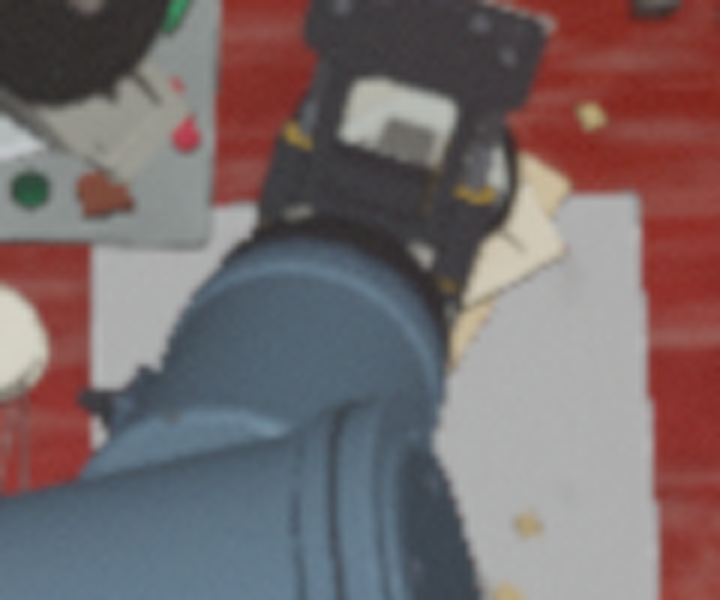

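```bash
python3 - <<'E'
from lens import *
p,d=eyes.capture('scene'); cv2.imwrite('pics/sc_n.png',p[:,:,::-1]); print(proj('scene',np.array([562,81,330.])),proj('scene',tip(.78,95,50,1)+25*Rt(1)[:,1]))
E
```

```text
[[323.443 138.511]] [[327.971 145.104]]
```

View pics/sc_n.png

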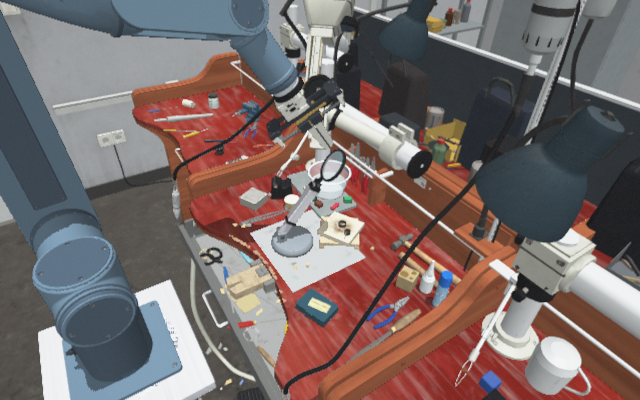

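The gripper is visible at about (315,115), with its fingertips near (327,144) just above the lens and clear of the microscope. I'll push the lens along its arc.

>>> {"fn": "servo_tool", "kwargs": {
  "series": [
    [0,1.2,0.2,0,0,0,1],
    [-0.1,2.5,0.4,0,0,0,1],
    [-0.1,3.5,0.6,0,0,0,1],
    [-0.1,4.4,0.8,0,0,0,1],
    [-0.1,5.2,0.9,0,0,0,1],
    [-0.1,6.1,1,0,0,0,1],
    [-0.1,7,1,0,0,0,1],
    [-0.1,8,1,0,0,0,1]
  ]
}}

```text
time_s: 16.65
tcp_pos: [611.0, 64.6, 267.8]
ee_rot: [-0.996, -0.002, -1.916]
contact_force: [0.8, 0.5, 0.7]
finger_gap: 0.2
```

```bash
python3 - <<'E'
from lens import *
o=robot.get_obs(); print(o['contact_force'],o['tcp_pos'],o['joint_positions'])
R=Rt(1.)
for th,h in ((.4,4),(.2,4),(.1,4),(0,4),(0,0)): print(th,h,*delta(o,tip(th,95,h,1.),R))
p,d=eyes.capture('scene'); cv2.imwrite('pics/sc_o.png',p[:,:,::-1]); crop(p,270,80,390,180,6,'pics/sc_oc.png')
E
```

```text
[0.849 0.494 0.72 ] [611.049  64.617 267.843] [ 0.04   0.111  1.798 -0.319  0.718  0.571]
0.4 4 [ 0.012 -0.093  0.127] [-0.004  0.001  0.002]
0.2 4 [ 0.007  1.754 -0.312] [-0.004  0.001  0.002]
0.1 4 [ 0.005  2.636 -0.667] [-0.004  0.001  0.002]
0 4 [ 0.003  3.477 -1.109] [-0.004  0.001  0.002]
0 0 [ 0.002  3.813 -1.326] [-0.004  0.001  0.002]
```

View pics/sc_oc.png

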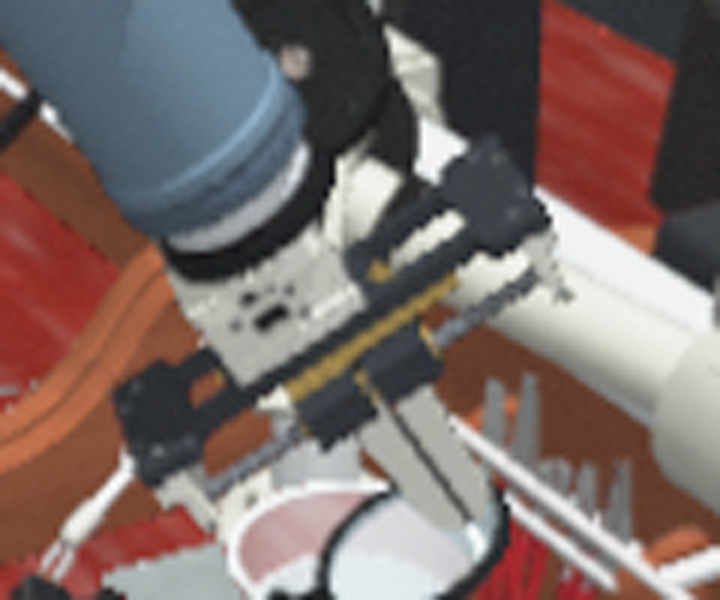

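```bash
python3 - <<'E'
from lens import *
for n in('scene','top'):
    A=pts(n,np.load(f'{n}0.npy')); m=(A[...,2]>240)&(A[...,0]>640)&(A[...,0]<800)&(A[...,1]>-20)&(A[...,1]<120)
    Q=A[m]
    for y in range(-20,120,20):
        q=Q[(Q[:,1]>=y)&(Q[:,1]<y+20)]
        if len(q): print(n,y,'xmin',q[q[:,0].argmin()],'zmax',q[:,2].max(), 'zmin',q[:,2].min())
E
```

```text
scene -20 xmin [734.848 -13.479 259.183] zmax 292.4024623129154 zmin 240.53212873595066
scene 0 xmin [719.218  14.542 257.965] zmax 326.3628523775677 zmin 240.0883158640844
scene 20 xmin [721.529  29.27  258.409] zmax 325.2842262662519 zmin 240.73930663203032
scene 40 xmin [720.603  40.356 258.906] zmax 325.2231573982905 zmin 240.1630401591143
scene 60 xmin [715.412  79.068 280.084] zmax 320.1724221112373 zmin 248.12459781080963
scene 80 xmin [703.744  99.218 285.632] zmax 300.57465530574416 zmin 242.09508536471094
scene 100 xmin [695.177 118.545 284.823] zmax 308.34785324591127 zmin 240.15221050858236
top -20 xmin [735.069 -13.347 264.486] zmax 295.43521331644376 zmin 244.24645900314795
top 0 xmin [722.426  16.22  255.875] zmax 329.8009565670385 zmin 242.99049442516355
top 20 xmin [722.04   37.081 258.585] zmax 328.4116113212865 zmin 252.94039071488567
top 40 xmin [721.695  44.433 266.34 ] zmax 328.9425703476553 zmin 247.84399605614988
top 60 xmin [718.32   78.945 277.884] zmax 312.17518607028444 zmin 264.37086170375323
top 80 xmin [704.523  99.655 284.907] zmax 305.0072084368603 zmin 272.6097781750309
top 100 xmin [694.029 119.897 289.805] zmax 311.6780734942049 zmin 278.57501695945393
```

>>> {"fn": "servo_tool", "kwargs": {
  "series": [
    [0,0.3,0,0,0,0,1],
    [0,0.7,-0.1,0,0,0,1],
    [0,1,-0.15,0,0,0,1],
    [0,1.3,-0.2,0,0,0,1],
    [0,1.6,-0.3,0,0,0,1],
    [0,1.9,-0.4,0,0,0,1],
    [0,2.2,-0.5,0,0,0,1],
    [0,2.4,-0.6,0,0,0,1]
  ]
}}

```text
time_s: 17.5
tcp_pos: [618.3, 61.5, 242.2]
ee_rot: [-0.998, -0.003, -1.917]
contact_force: [0.2, -0.3, -0.5]
finger_gap: 0.4
```

```bash
cat > lf.py <<'E'
from lens import *
import sys
o=robot.get_obs(); print(o['time_s'],o['contact_force'],o['tcp_pos'])
R=Rt(1.)
for th,h in ((.1,12),(0,12),(0,4)): print(th,h,*delta(o,tip(th,95,h,1.),R))
p,d=eyes.capture('scene'); cv2.imwrite(f'pics/sc_{sys.argv[1]}.png',p[:,:,::-1]); np.save(f'scene{sys.argv[1]}.npy',d); crop(p,290,110,390,210,6,f'pics/sc_{sys.argv[1]}c.png')
A=pts('scene',d); L=(A-F)@Rz
# plane of lens frame/glass in local: points x in 75..175, |y|<45, z>150
m=(L[...,0]>85)&(L[...,0]<175)&(np.hypot(L[...,0]-65-58,L[...,1])<47)&(L[...,2]>190)&(L[...,2]<270)
q=L[m]; print(len(q))
for x in range(80,180,10):
    k=(q[:,0]>=x)&(q[:,0]<x+10)&(q[:,1]<-15); 
    if k.sum()>2: print(x,k.sum(),np.median(q[k,2]))
E
python3 lf.py p
```

```text
17.5 [ 0.224 -0.253 -0.528] [618.274  61.502 242.198]
0.1 12 [-0.035 -0.656  0.434] [-0.002  0.001  0.003]
0 12 [-0.038  0.227  0.064] [-0.002  0.001  0.003]
0 4 [-0.041  0.899 -0.37 ] [-0.002  0.001  0.003]
685
90 15 207.11432123313057
100 23 208.03172352243575
110 32 209.37066241754502
120 33 210.86844400088387
130 32 212.00388631483878
140 29 213.86740093805076
150 15 214.9057852986615
160 7 215.05157984211905
```

View pics/sc_pc.png

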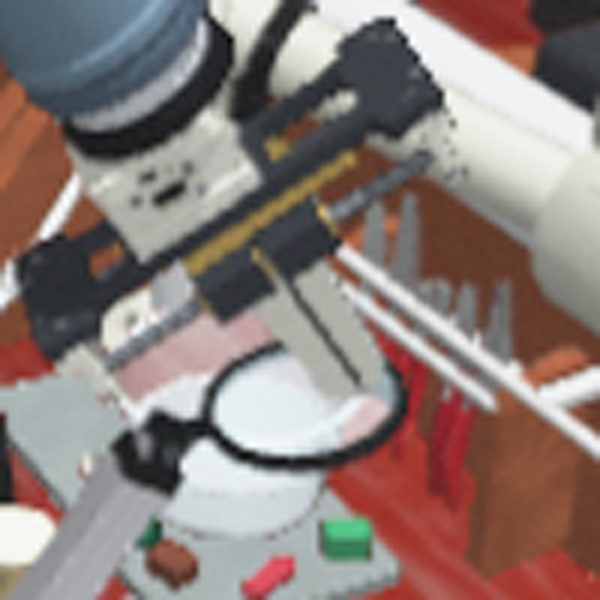

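>>> {"fn": "servo_tool", "kwargs": {
  "series": [
    [0,0.15,-0.1,0,0,0,1],
    [0,0.3,-0.2,0,0,0,1],
    [0,0.45,-0.3,0,0,0,1],
    [0,0.6,-0.4,0,0,0,1],
    [0,0.75,-0.5,0,0,0,1],
    [0,0.9,-0.6,0,0,0,1],
    [0,1,-0.65,0,0,0,1],
    [0,1,-0.65,0,0,0,1]
  ]
}}

```text
time_s: 18.35
tcp_pos: [618.0, 61.5, 229.8]
ee_rot: [-0.999, -0.004, -1.917]
contact_force: [-0.3, 0.1, 0.7]
finger_gap: 0.4
```

```bash
python3 lf.py q
```

```text
18.35 [-0.301  0.082  0.734] [617.971  61.477 229.812]
0.1 12 [-0.043 -1.683  1.127] [-0.001  0.001  0.004]
0 12 [-0.046 -0.8    0.758] [-0.001  0.001  0.004]
0 4 [-0.049 -0.127  0.325] [-0.001  0.001  0.004]
688
90 14 202.77153679520728
100 23 202.9616250115032
110 32 202.38293688725753
120 31 202.75305870791
130 32 202.369990167855
140 23 202.35821101902434
150 17 202.59239647668335
160 5 202.98366365561208
```

>>> {"fn": "servo_tool", "kwargs": {
  "series": [
    [0,0.08,-0.05,0,0,0,1],
    [0,0.16,-0.1,0,0,0,1],
    [0,0.24,-0.15,0,0,0,1],
    [0,0.32,-0.2,0,0,0,1],
    [0,0.36,-0.23,0,0,0,1],
    [0,0.36,-0.23,0,0,0,1],
    [0,0.36,-0.23,0,0,0,1],
    [0,0.36,-0.23,0,0,0,1]
  ]
}}

```text
time_s: 19.2
tcp_pos: [618.1, 61.6, 227.4]
ee_rot: [-0.996, -0.003, -1.917]
contact_force: [-8.2, 1.7, 11.8]
finger_gap: 0.5
```

```bash
python3 lf.py r
```

```text
19.2 [-8.19   1.702 11.762] [618.112  61.613 227.409]
0.1 12 [-0.026 -1.887  1.254] [-0.003  0.001  0.003]
0 12 [-0.029 -1.004  0.883] [-0.003  0.001  0.003]
0 4 [-0.031 -0.333  0.448] [-0.003  0.001  0.003]
684
90 17 200.9217237326866
100 24 200.95115118104314
110 31 201.14069683763762
120 32 201.42940074008288
130 28 201.36350521642566
140 25 201.1232287016495
150 13 200.99773474911342
160 5 199.7188373316544
```

Force is 12 N at the stop and the lens reads flat. I'll back off straight up, clear of everything.

>>> {"fn": "servo_tool", "kwargs": {
  "series": [
    [0,-0.4,0.25,0,0,0,1],
    [0,-1.5,0.6,0,0,0,1],
    [0,-3,0.6,0,0,0,1],
    [0,-5,0.6,0,0,0,1],
    [0,-8,0,0,0,0,1],
    [0,-11,-1,0,0,0,1],
    [0,-14,-3,0,0,0,1],
    [0,-16,-5,0,0,0,1]
  ]
}}

```text
time_s: 20.05
tcp_pos: [495.9, 106.0, 337.2]
ee_rot: [-0.994, -0.001, -1.917]
contact_force: [0.5, -0.4, 1.5]
finger_gap: 0.3
```

>>> {"fn": "servo_tool", "kwargs": {
  "series": [
    [0,-1,-2,0,0,0,1],
    [0,-2,-5,0,0,0,1],
    [0,-2,-8,0,0,0,1],
    [0,-2,-11,0,0,0,1],
    [0,-2,-14,0,0,0,1],
    [0,-2,-14,0,0,0,1],
    [0,-2,-14,0,0,0,1],
    [0,-2,-14,0,0,0,1]
  ]
}}

```text
time_s: 20.85
tcp_pos: [376.5, 149.7, 279.2]
ee_rot: [-0.992, 0.001, -1.917]
contact_force: [1.1, 1.1, -0.2]
finger_gap: 0.8
```

```bash
python3 lf.py s; python3 - <<'E'
from lens import *
for n in ('scene','top'):
    p,d=eyes.capture(n); cv2.imwrite(f'pics/{n}f_s.png',p[:,:,::-1]); np.save(f'{n}s.npy',d)
    c=proj(n,axis(160))[0].astype(int); crop(p,max(c[0]-60,0),max(c[1]-60,0),c[0]+60,c[1]+40,6,f'pics/{n}_s.png')
    L=(pts(n,d)-F)@Rz
    m=(np.hypot(L[...,0]-127,L[...,1])<43)&(L[...,2]>185)&(L[...,2]<230); q=L[m]
    A=np.c_[q[:,:2],np.ones(len(q))]; w=np.linalg.lstsq(A,q[:,2],rcond=None)[0]; r=q[:,2]-A@w; k=abs(r)<4; w=np.linalg.lstsq(A[k],q[k,2],rcond=None)[0]; print(n,'slope x,y,z0',w,k.sum())
    a=cv2.cvtColor(p,cv2.COLOR_RGB2GRAY).astype(np.float32)
    S=np.arange(42,66,2.); u=proj(n,np.array([axis(s,-12,0) for s in S])).astype(np.float32)
    print([(int(s),int(i)) for s,i in zip(S,cv2.remap(a,u[None,:,0],u[None,:,1],cv2.INTER_LINEAR)[0])])
E
```

```text
20.85 [ 1.071  1.055 -0.189] [376.517 149.68  279.17 ]
0.1 12 [ 0.061 16.525 19.952] [-0.008 -0.001  0.   ]
0 12 [ 0.062 17.406 19.576] [-0.008 -0.001  0.   ]
0 4 [ 0.062 18.075 19.138] [-0.008 -0.001  0.   ]
523
90 18 201.24782774506008
100 24 200.43846975201484
110 29 201.1479707415798
120 29 201.34143603092582
130 33 200.77545382526034
140 25 201.42416314063712
150 14 200.37467567328088
160 3 199.85283763566565
scene slope x,y,z0 [ -0.      0.001 201.376] 489
[(42, 171), (44, 165), (46, 142), (48, 112), (50, 79), (52, 53), (54, 59), (56, 101), (58, 155), (60, 180), (62, 188), (64, 195)]
top slope x,y,z0 [ -0.012  -0.005 204.476] 933
[(42, 114), (44, 100), (46, 85), (48, 74), (50, 66), (52, 70), (54, 83), (56, 100), (58, 119), (60, 134), (62, 140), (64, 145)]
```

View pics/scene_s.png

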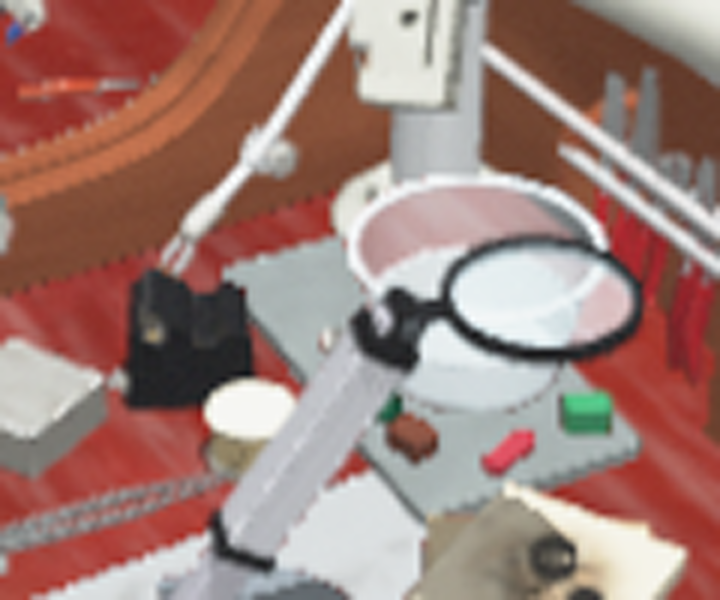

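View pics/top_s.png

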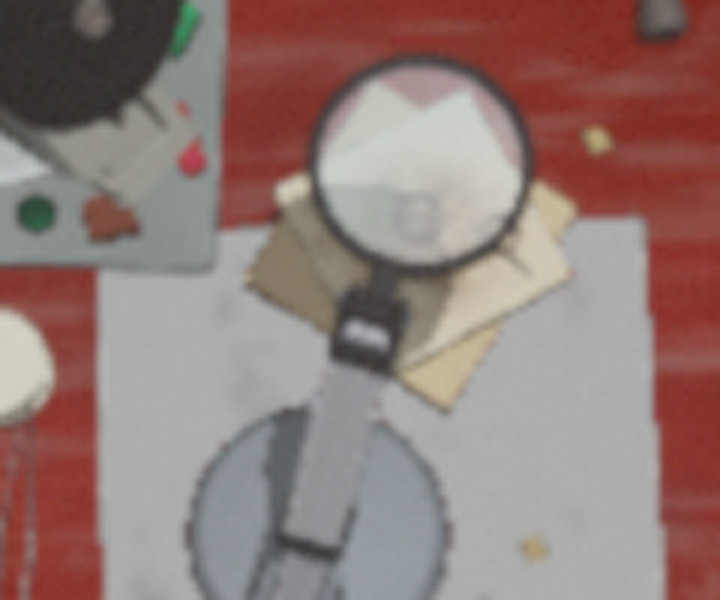

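The lens is level (slope 0.00 scene, -0.012 top). I'll now check the lock precisely: the collar travel, and the button dome on the left edge in the top view.

```bash
python3 - <<'E'
from geo import *
S=np.arange(30,110,.25)
for n in('scene','top'):
    base=None
    for k,f in(('0',f'pics/{n}0.png'),('k',f'pics/{n}f_k.png'),('s',f'pics/{n}f_s.png')):
        a=cv2.imread(f,0).astype(np.float32)
        vs=[]
        for y in (-6,0,6):
            u=proj(n,np.array([axis(s,-12,y) for s in S])).astype(np.float32); vs.append(cv2.remap(a,u[None,:,0],u[None,:,1],cv2.INTER_CUBIC)[0])
        v=np.mean(vs,0); i=v.argmin(); 
        lo=S[:i][np.where(v[:i]>v[i]+.5*(np.median(v[max(i-60,0):i-30])-v[i]))[0][-1]]; hi=S[i:][np.where(v[i:]>v[i]+.5*(np.median(v[i+40:i+80])-v[i]))[0][0]]
        w=np.clip(v[i+60]-v,0,None); 
        print(n,k,'lo',lo,'min',S[i],'hi',hi)
ims=[]
for k,f in(('0','pics/top0.png'),('s','pics/topf_s.png')):
    a=cv2.imread(f); c=proj('top',axis(128,0,12))[0]; print(c,proj('top',axis(128,0,17))[0]); x,y=c.astype(int)
    ims.append(cv2.resize(a[y-14:y+15,x-16:x+17],None,fx=12,fy=12,interpolation=cv2.INTER_CUBIC))
cv2.imwrite('pics/btn.png',np.hstack(ims))
E
```

```text
scene 0 lo 78.0 min 84.0 hi 88.75
scene k lo 47.75 min 54.0 hi 59.0
scene s lo 46.75 min 52.5 hi 57.25
top 0 lo 76.0 min 82.0 hi 87.25
top k lo 46.25 min 52.5 hi 57.75
top s lo 44.75 min 50.25 hi 56.25
[321.10814132 216.03015053] [319.1551581  215.40573434]
[321.10814132 216.03015053] [319.1551581  215.40573434]
```

View pics/btn.png

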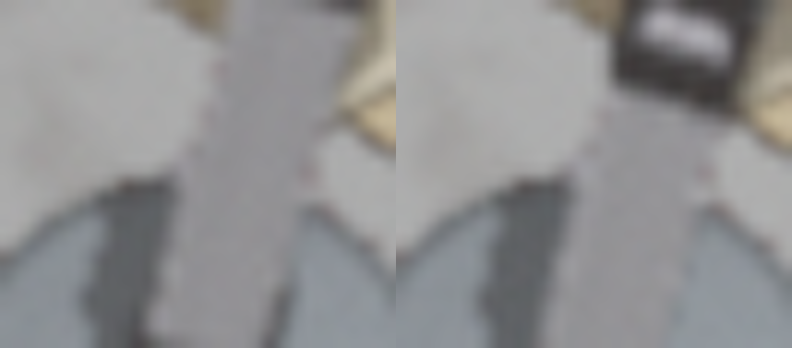

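The collar reads 29.7–30.2 mm after release and about 31.3 mm after the press on the lens stop. That fits locked at 30 mm with ±1 mm play. The two-way test showed 6–8 N against about 3 N when the tube slid freely. The arm is clear of everything, so I'm handing in.

```bash
python3 - <<'E'
from h import *
o=robot.get_obs(); print(o['time_s'],o['tcp_pos'],o['contact_force'],np.abs(o['dq']).max())
for n in('top','scene'):
    d0=pts(n,np.load(f'{n}0.npy')); d1=pts(n,np.load(f'{n}s.npy'))
    for nm,(x,y) in dict(tin=(420,-122),block=(469,330)).items():
        for d in(d0,d1):
            m=(np.abs(d[...,0]-x)<70)&(np.abs(d[...,1]-y)<70)&(d[...,2]>16)&(d[...,2]<36); print(n,nm,d[m].mean(0).round(1))
print(robot.finish_job())
E
```

```text
21.0 [376.27950583 149.29402846 278.49629166] [-0.25204542 -0.29588217 -0.11298171] 0.008029624141227236
top tin [ 419.3 -121.1   22.7]
top tin [ 419.2 -120.9   22.8]
top block [471.6 335.8  28.4]
top block [471.3 336.   28.4]
scene tin [ 418.7 -125.    21.4]
scene tin [ 418.7 -125.1   21.5]
scene block [472.2 329.5  25.8]
scene block [471.8 329.7  25.7]
the job is handed in; nothing more can be done
None
```

I collapsed the boom by one hole, folded the lens down level against its stop, and handed the job in at 21.0 s. The gripper was clear of everything.

**First grip:** it missed the button. I had placed the tube about 18 mm too high, and the tool stalled at about 34 N along the boom. I let go, re-measured from the collar and gripped again at the button. The tube then slid down with 3–7 N.

**Last checks:**
- **Boom:** the collar and hinge images gave about 30 mm on release in most readings; the top-camera hinge match read 27.5 mm, but it matched poorly. After I pressed the lens onto its stop, the collar read about 31.3 mm. That fits a locked button with ±1 mm play, and it is inside the 32.5 mm limit but not centred.
- **Lock:** I could not see the button in either camera. I judge it locked because the tube resisted 6–8 N both ways, against about 3 N when it was sliding freely.
- **Lens:** the slope was 0.00 rad from the scene camera and -0.012 rad from the top camera. The stop held about 12 N.
- **Things lying around:** the tin and the block are unchanged to within 0.5 mm. I did not re-measure the rings; the tool never came near the brick.

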